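Fetch the red-latch fan module from behind the stacked parts boxes

ROBOT

A 6-joint arm with a two-finger parallel gripper is mounted at the origin on the work surface. World frame = base frame: x ahead of the robot, y to its left, z up, the work surface at z = 0. Lengths are in m, angles in rad, forces in N, time in s.
With the tool pointing down it reaches from about 0.35 to 0.85 m from the base axis. Payload 8.1 kg.
Tool frame: the origin (TCP) lies between the finger pads; the fingertips stand 11 mm ahead of it and the grasp point (between the pads) lies 8 mm behind it (tips_ahead is the z of the fingertips in the tool frame, in m); z points along the fingers, y is the line along which they close (so a half turn about z gives the same grasp; the last joint's range is limited). The gripper opens to 93 mm and grips with 3 to 60 N. Pads are 15 mm wide; open, the fingers measure 128 mm over their backs; the gripper's body (75 mm by 188 mm) begins 65 mm behind the grasp point.
Start: joints at [-1.2, 0.13, 1.488, -0, 1.523, -0.085], TCP at [0.264, -0.539, 0.23] pointing down, gripper open.
Joint ranges: [-2.96, 2.96], [-0.89, 2.26], [0.02, 2.5], [-1.34, 4.48], [0, 2.73], [-2.66, 2.66]. Speed limits (rad/s): [2.39, 2.39, 2.79, 3.14, 3.14, 3.14].

INTERFACE

Orientations are given as a rotation vector (axis times angle).
In Python, from plant import read_state, read_camera, close_job, tips_ahead gives the robot as it stands. The module is installed in compiled form; this text tells all that it offers.
- The arm moves only by the tool move_arm, never from a script. Its argument "plan" is a list of rows, each a list of 7 numbers: the turn, a rotation vector about the tool's x, y, z in units of 6 degrees (1.0 is 6 degrees), then the shift along the tool's x, y, z in units of 25 mm (1.0 is 25 mm), then the finger opening in mm, from 0 to 93. A call has exactly 10 rows; each row shifts and turns the commanded pose from where the row before left it, along the tool's axes as they then stand; what a row does not reach is not made up. A row lasts 1/10 s, in which the tool goes at most 50 mm and 8.59 degrees, less where a joint would pass 70% of its speed; a pose out of reach is approached as far as the arm can. A call is refused whole if a number of a shift passes 1 or a number of a turn 1, either way. A call with a gripper value outside its range is refused whole. The fingers move at their own pace and stop on an object; "force" is the grip in N (left out, the last holds). Time passes only in rows, so rows that do not move let the fingers close, or fill a call up. It gives the time, the measured TCP pose, the force, the opening and the grip force at its end, in the units of the state.
- read_state(): the state, without advancing time (a new reading comes with each control period).
- read_camera(name): name is "side" or "top" or "wrist"; returns a dict with "frame" (400x640x3 uint8, red, green, blue), "z_map" (400x640 float32, m along the optical axis (not along the pixel's ray), 0 where there is no reading), "fx", "fy", "cx", "cy" (pixels), "rvec" (rotation vector, rad) and "tvec" (3), from world to camera coordinates, as OpenCV has them. Camera axes: x right, y down, z forward; pixel columns grow to the right and rows downward; lengths in m; the calibration is good to about 2 mm. A picture is of the moment at which its call begins.
- close_job(): hands the job in; it is judged then, once.
The state is a dict: "t": time; "q": joint angles; "dq": joint speeds; "joint_torque": joint torques, N m; "tool_pos": TCP position; "orientation": TCP orientation; "force": force on the tool from outside, world axes, zero at the start; "wrist_torque": the same for the moment, N m; "opening": finger opening in m; "gripper_force": force on a finger pad.
Only numpy, scipy, OpenCV 4.12 (cv2) and the standard library are available. Lean on these libraries where they do the work, as an engineer would, in place of code of your own. Each camera call takes 0.05 s, during which the arm holds its last target. There are 200 camera calls.

TASK

I need the spare fan module with the red latch from behind the boxes on the rack shelf: take the blue and the yellow box off the long grey box, stand all three boxes side by side on the grey-green mat, then set the red-latch module upright in the black tray with the pink liner. After that put the boxes back as they were: the grey one where it stood on the shelf and square to it, the blue and the yellow each on its own end of the grey lid, locked down over the lugs. Set things down rather than dropping them, and leave the blue-latch module, the mug and the screwdriver alone.

Things in the scene. Friction and masses are not known exactly. Their poses are not given: they have to be found in the camera images.
- shelf: 10-inch rack shelf, beige sheet steel, fixed on the bench: floor 150 (x) x 222 (y) mm, 4 mm thick, slotted; things stand on it 4 mm above its origin. Origin: centre of underside, z up, +x to its rear edge (upstand 20 mm high, inner face x = 72). Front edge open but for a 44 mm high ear at each corner (|y| 112 to 128); side cheeks 26 mm high at |y| = 111.
- mat: Grey-green antistatic mat, 200 (x) x 215 (y) mm, fixed, empty at the start. Origin: centre of underside, z up; top at 3 mm. It holds all three boxes, e.g. the grey one along y on one half and the small ones on the other.
- tray: Black open parts tray with a pink liner on its floor, 130 (x) x 150 (y) x 32 mm high, fixed, empty at the start: walls 4 mm, clear inside 122 x 142 mm, floor at 4 to 5 mm. Origin: centre of its underside, z up.
- grey_box: Long grey closed parts box, 60 (x) x 144 (y) x 90 mm high to the lid's face, 0.45 kg. Origin: centre of underside, z up. On the lid 3 pairs of bar lugs, 5 high, 8 (x) x 24 (y) mm, stepped to 5 x 21 at the top: y = -48, 0, +48, each pair at x = +-20. Starts on the shelf's front (shelf x about -25), lengthwise along y, small boxes on both ends. Grip across the 60 mm at mid-length, 70 mm up.
- blue_box: Blue lidded parts box, 60 (x) x 46 (y) x 50 mm high plus 5 mm lugs on its lid, 0.15 kg. Origin: centre of underside, z up. Two base recesses (13 x 29, 6 deep, at x = +-20) drop over one pair of grey-lid lugs: locked, its underside lies on the grey lid's face; missed, it rides 5 mm high. Starts locked on one end of the grey lid (grey y = +48 or -48), axes parallel to it; yellow on the other end.
- yellow_box: Yellow lidded parts box, 60 (x) x 46 (y) x 50 mm high plus 5 mm lugs on its lid, 0.15 kg. Origin: centre of underside, z up. Two base recesses (13 x 29, 6 deep, at x = +-20) drop over one pair of grey-lid lugs: locked, its underside lies on the grey lid's face; missed, it rides 5 mm high. Starts locked on one end of the grey lid (grey y = +48 or -48), axes parallel to it; blue on the other end.
- red_fan: Hot-swap fan module, dark block 44 x 44 x 34 mm high (36 over latch and guard), fan grille up, red latch along its +x top edge, 0.12 kg. Origin: centre of underside, z up. On the shelf behind the grey box (about 11 mm gap), at shelf x about +38, y about +45 or -45 mm, 15 mm before the rear upstand; 38 mm free on its y flanks, where it is gripped. This is the one wanted.
- blue_fan: Hot-swap fan module, dark block 44 x 44 x 34 mm high (36 over latch and guard), fan grille up, blue latch along its +x top edge, 0.12 kg. Origin: centre of underside, z up. On the shelf behind the grey box (about 11 mm gap), at shelf x about +38, y about +45 or -45 mm, 15 mm before the rear upstand; 38 mm free on its y flanks, where it is gripped. It stays where it is.
- mug: White mug, 76 mm across, 85 high, a bystander at the back of the bench. Origin: centre of its underside.
- screwdriver: Screwdriver with orange handle, 190 mm long, lying at the back of the bench, a bystander. Origin: under its middle.
Mind the look-alikes: they are no part of the job. Leave any purple or turquoise look-alike of the grey_box alone.

How it is judged:
By the outcome, as a careful person would: the job done as asked, in the order asked, and still so for the second after the job is handed in, with the robot touching nothing.
It also fails if it takes over 147 s, if anything falls off the work surface, if the arm or the gripper's body presses on something with over 40 N, if the wrist force passes 120 N, or if a joint passes its speed limit or range.

## Working session

There is one attempt and no reset: what is moved stays moved. The work goes in short steps, Python scripts to look and compute and a tool call to move; the robot and the scene stay as the last step left them, time stands still between calls to the robot, and variables do not carry over. Pictures are saved under pics/ and viewed, at most 14 in all, crops included, and the job is handed in when it is done.

Besides the shell and the picture viewer there is one more tool, called after "Emit:" as name(argument=value, ...), one argument or row to a line, values as JSON. move_arm: Moves the arm, as the interface text tells. Its arguments: {"type":"object","properties":{"plan":{"type":"array","items":{"type":"array","items":{"type":"number"}}},"force":{"type":"number"}},"required":["plan"]}

```bash
mkdir -p pics; cat > h.py <<'E'
import numpy as np, cv2
from scipy.spatial.transform import Rotation as R
from plant import read_state, read_camera, close_job, tips_ahead
def cam(n):
    c=read_camera(n); c['R']=R.from_rotvec(np.ravel(c['rvec'])).as_matrix(); c['t']=np.ravel(c['tvec']); return c
def pts(c):
    h,w=c['z_map'].shape; u,v=np.meshgrid(np.arange(w),np.arange(h)); z=c['z_map']
    p=np.stack([(u-c['cx'])/c['fx']*z,(v-c['cy'])/c['fy']*z,z],-1)
    return (p-c['t'])@c['R']
def save(c,n): cv2.imwrite('pics/'+n+'.png',c['frame'][:,:,::-1])
E
python3 - <<'E'
from h import *
s=read_state();print(s['t'],s['tool_pos'],s['orientation'],tips_ahead)
t=cam('top');d=cam('side');save(t,'top0');save(d,'side0')
im=np.vstack([t['frame'],d['frame']]);
for c in(t,d): print(-c['R'].T@c['t'],c['R'][2],c['fx'])
E
```

```text
0.0 [ 0.26391016 -0.53820747  0.22858038] [-3.05853461e+00 -7.09375437e-01  4.51964462e-04] 0.011
[0.45435934 0.01182162 1.12964533] [ 0.06109738  0.00664004 -0.99810972] 389.2088185681167
[0.03446461 0.65777218 0.93618301] [ 0.39467301 -0.55498414 -0.73227442] 452.97770146894584
```

View pics/top0.png

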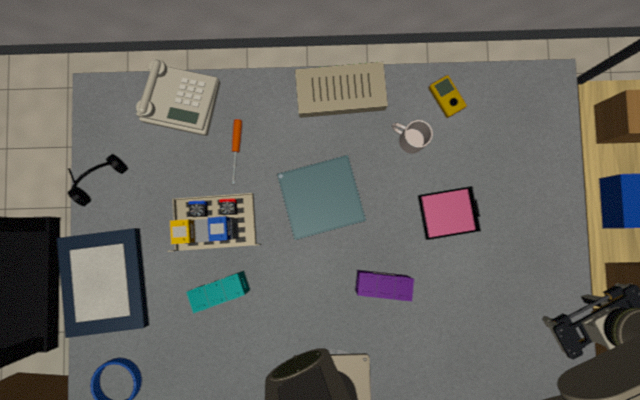

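View pics/side0.png

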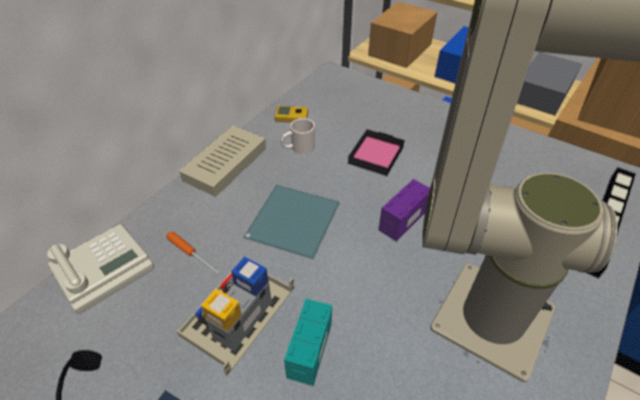

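Top view: the shelf is at about (215,222), with yellow at (180,232) and blue at (219,229). Blue fan is at (197,208), red fan at (228,207), mat at (321,197) and tray at (449,212). The purple and turquoise look-alikes are at (385,286) and (217,292).

```bash
cat >> h.py <<'E'
def hsv(c): return cv2.cvtColor(c['frame'],cv2.COLOR_RGB2HSV)
def rect(P,m):
    q=P[m][:,:2].astype(np.float32); return cv2.minAreaRect(q*1000), len(q), np.median(P[m][:,2])
def roi(m,u0,u1,v0,v1):
    k=np.zeros_like(m);k[v0:v1,u0:u1]=True;return m&k
E
python3 - <<'E'
from h import *
t=cam('top');P=pts(t);H=hsv(t);h,s,v=H[...,0],H[...,1],H[...,2];z=P[...,2]
def show(n,m):
    r,k,zz=rect(P,m);print(n,np.round(r[0]),np.round(r[1]),round(r[2],1),k,round(float(zz),3))
show('yellow',roi((h>18)&(h<32)&(s>130)&(z>.13),165,195,210,250))
show('blue',roi((z>.135),200,240,210,250))
show('yz',roi((z>.135),165,195,210,250))
show('mat',roi((h>75)&(h<105)&(s>40),260,380,140,245))
show('pink',roi((h>150)&(s>60),410,485,180,245))
show('tray',roi((z>.02),410,475,180,245))
show('redlatch',roi(((h<8)|(h>172))&(s>120),205,245,190,220))
show('redfan',roi((z>.025)&(z<.06),216,240,196,215))
show('bluefan',roi((z>.025)&(z<.06),186,207,196,215))
show('beige',roi((h>10)&(h<30)&(s>25)&(s<110)&(v>120)&(z<.06),165,262,185,252))
show('all',roi((z>.0015),165,262,185,256))
show('purple',roi((z>.04),350,420,262,305))
show('turq',roi((z>.04),180,250,265,315))
im=t['frame'][180:260,155:275];cv2.imwrite('pics/crop0.png',cv2.resize(im,None,fx=6,fy=6,interpolation=cv2.INTER_CUBIC)[:,:,::-1])
print(np.round(z[200:250:3,168:262:5]*1000).astype(int))
E
```

```text
yellow [470. 205.] [ 62. 385.] 2.0 327 0.144
blue [475. 157.] [ 60. 288.] 3.1 455 0.144
yz [474. 206.] [ 61. 385.] 3.3 465 0.144
mat [555.  13.] [198. 213.] 13.8 4867 0.003
pink [ 478. -207.] [123. 439.] 8.0 2164 0.006
tray [ 478. -207.] [130. 440.] 8.1 358 0.032
redlatch [551. 282.] [56. 16.] 84.6 66 0.039
redfan [532. 276.] [44. 45.] 89.3 269 0.038
bluefan [531. 364.] [47. 38.] 89.0 235 0.038
beige [491. 330.] [155. 272.] 2.6 1679 0.004
all [494. 240.] [459. 203.] 88.6 4689 0.019
purple [337. -92.] [294. 106.] 61.3 1407 0.09
turq [347. 183.] [ 70. 398.] 22.3 1383 0.09
[[  -2   27    4    3    2    2    2    3    8    2    2   42   38   35
     5    4    6   15   -2]
 [  -3   30    5    5    3   40   39   41    3    4    8   40   40   32
     0    3    0   22    1]
 [   1   22    5    2    3   41   38   40    4    3    1   36   38   42
     4    3    8   23    2]
 [   0   23    4    6    5   38   39   41    3    5    2   39   37   38
     3    3   -2   27   -3]
 [  -4    1    7    1    1   38   39   38    5    5    3   41   41   39
     4    2    4   27    2]
 [   3   -1    3    4  
[... 477 characters left out ...]
 [   1  148  146  143  142  112   96   93   93  143  146  142  126   76
    16    2    7    3   -2]
 [  -1  147  143  143  145  113   94   94   97  145  143  144  127   79
    15    7    1    6   -2]
 [   1  148  141  146  145  111   96   92   98  150  149  142  130   82
    13    5   -1 1130   -2]
 [   0  141  149  148  141  114   99   95   93  144  142  146  134   79
     4    4    2    1   -3]
 [  -1  148  146  144  144  115    4    0    3    4    1    6    9    6
     3    4    4    2   -3]
 [   0    1   10    5    7    5    3    3    5    2    4    4    7   -1
     7    4    1   -5   -3]
 [   0    0   11    6    9    3    3    4   -1   -1   -1    0   -5    0
    -1    2   -1   -1    0]]
```

View pics/crop0.png

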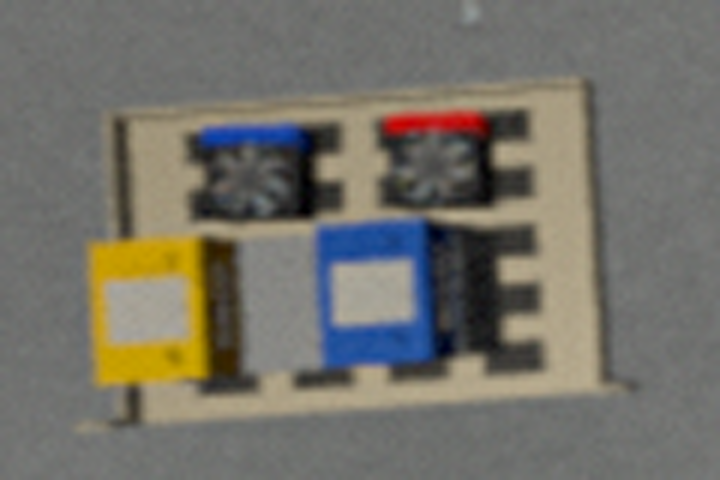

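```bash
cat >> h.py <<'E'
def ray(c,uv,z):
    uv=np.asarray(uv,float).reshape(-1,2)
    d=np.c_[(uv[:,0]-c['cx'])/c['fx'],(uv[:,1]-c['cy'])/c['fy'],np.ones(len(uv))]@c['R']
    o=-c['R'].T@c['t']; return o+d*((z-o[2])/d[:,2])[:,None]
def fit(c,m,z,n='',k=3):
    m=cv2.morphologyEx(m.astype(np.uint8),cv2.MORPH_CLOSE,np.ones((k,k)))
    m=cv2.morphologyEx(m,cv2.MORPH_OPEN,np.ones((3,3)))
    q=max(cv2.findContours(m,0,2)[0],key=cv2.contourArea)
    full=np.zeros_like(m);cv2.drawContours(full,[q],-1,1,-1)
    v,u=np.nonzero(full);p=ray(c,np.c_[u,v],z)[:,:2]*1000
    r=cv2.minAreaRect(p.astype(np.float32));a=r[2];w=r[1]
    print(n,'rect',np.round(r[0],1),'wh',np.round(w,1),'ang',round(a,1),'centroid',np.round(p.mean(0),1));return r
E
python3 - <<'E'
from h import *
t=cam('top');P=pts(t);H=hsv(t);h,s,v=H[...,0],H[...,1],H[...,2];z=P[...,2]
top=(z>.134)&(z<.16)
fit(t,roi(top,160,197,210,255),.144,'yellow',5)
fit(t,roi(top,203,240,210,255),.144,'blue',5)
fit(t,roi((h>75)&(h<105)&(s>40),260,380,140,245),.003,'mat')
fit(t,roi((h>150)&(s>60),410,485,180,245),.005,'pink')
fit(t,roi((z>.03)&(z<.06),213,243,193,217),.039,'redfan')
fit(t,roi((z>.03)&(z<.06),183,210,193,217),.039,'bluefan')
fit(t,roi((h>150)&(s>60)|(v<60),410,477,180,245),.02,'tray')
fit(t,roi((z>.04)&(z<.2),345,420,262,305),.09,'purple')
fit(t,roi((z>.04)&(z<.2),180,252,265,315),.09,'turq')
# shelf corners by eye (crop/6 + offset): rear-left, rear-right at top of upstand z=.024 ; front ears feet
c=np.array([[105,112],[590,80]])/6+[155,180]
print(ray(t,c,.024)*1000)
c=np.array([[80,430],[632,386]])/6+[155,180]
print(ray(t,c,.044)*1000)
E
```

```text
yellow rect [463.8 371.6] wh [61.  49.9] ang 2.9 centroid [463.7 371.5]
blue rect [468.6 276.7] wh [60.2 48.3] ang 2.9 centroid [468.7 276.7]
mat rect [554.8  12.7] wh [198.5 211.6] ang 13.7 centroid [553.9  12.1]
pink rect [ 499.1 -355.3] wh [125.4 151. ] ang 8.0 centroid [ 498.7 -353.2]
redfan rect [530.8 276.5] wh [42.3 42.8] ang 89.3 centroid [531.  276.6]
bluefan rect [527.3 362.5] wh [46.  42.3] ang 88.5 centroid [527.6 361.4]
tray rect [ 498.7 -351.4] wh [129.3 162.3] ang 8.0 centroid [ 498.7 -348.5]
purple rect [ 306.9 -150.2] wh [149.5  65.3] ang 82.3 centroid [ 306.8 -150.3]
turq rect [301.  293.4] wh [ 62.2 155.3] ang 18.1 centroid [300.9 294. ]
[[558.30453947 437.32276433  24.        ]
 [567.54093489 205.74169114  24.        ]]
[[408.64176744 441.6213119   44.        ]
 [422.52386628 184.89646986  44.        ]]
```

Poses: grey yaw is about 2.9° at (466,324), with blue at its −y end and yellow at +y. The mat is at (555,13) yaw 13.7°, the tray at (499,−354), and the red fan at (531,277). I'll go above the blue box.

Emit:
move_arm(
  plan=[
    [0,0,-0.93,0,0,-0.25,85],
    [0,0,-0.93,0,0,-0.25,85],
    [0,0,-0.93,0,0,-0.25,85],
    [0,0,-0.93,0,0,-0.25,85],
    [0,0,-0.93,0,0,-0.25,85],
    [0,0,-0.93,0,0,-0.25,85],
    [0,0,-0.93,0,0,-0.25,85],
    [0,0,-0.93,0,0,-0.25,85],
    [0,0,-0.93,0,0,-0.25,85],
    [0,0,-0.93,0,0,-0.25,85],
  ],
  force=15,
)

```text
t: 1.2
tool_pos: [0.2641, -0.5386, 0.2921]
orientation: [-2.368, -2.064, -0.0]
force: [0.2, 0.2, -0.0]
opening: 0.0849
gripper_force: 0.0
```

Emit:
move_arm(
  plan=[
    [0,0,-0.93,0,0,-0.25,85],
    [0,0,-0.93,0,0,-0.25,85],
    [0,0,0,0.95,0.57,0,85],
    [0,0,0,0.95,0.57,0,85],
    [0,0,0,0.95,0.57,0,85],
    [0,0,0,0.95,0.57,0,85],
    [0,0,0,0.95,0.57,0,85],
    [0,0,0,0.95,0.57,0,85],
    [0,0,0,0.95,0.57,0,85],
    [0,0,0,0.95,0.57,0,85],
  ],
)

```text
t: 2.2
tool_pos: [0.3681, -0.3418, 0.3045]
orientation: [-2.161, -2.28, -0.0]
force: [0.5, 0.4, -0.5]
opening: 0.085
gripper_force: 0.0
```

Emit:
move_arm(
  plan=[
    [0,0,0,0.95,0.57,0,85],
    [0,0,0,0.95,0.57,0,85],
    [0,0,0,0.95,0.57,0,85],
    [0,0,0,0.95,0.57,0,85],
    [0,0,0,0.95,0.57,0,85],
    [0,0,0,0.95,0.57,0,85],
    [0,0,0,0.95,0.57,0,85],
    [0,0,0,0.95,0.57,0,85],
    [0,0,0,0.95,0.57,0,85],
    [0,0,0,0.95,0.57,0,85],
  ],
)

```text
t: 3.2
tool_pos: [0.4976, -0.097, 0.3045]
orientation: [-2.161, -2.28, 0.0]
force: [0.6, -0.5, 0.0]
opening: 0.085
gripper_force: 0.0
```

Emit:
move_arm(
  plan=[
    [0,0,0,0.95,0.57,0,85],
    [0,0,0,0.95,0.57,0,85],
    [0,0,0,0.95,0.57,0,85],
    [0,0,0,0.95,0.57,0,85],
    [0,0,0,0.93,-0.22,0,85],
    [0,0,0,0.93,-0.22,0,85],
    [0,0,0,0.93,-0.22,0,85],
    [0,0,0,0.93,-0.22,0,85],
    [0,0,0,0.93,-0.22,0,85],
    [0,0,0,0.93,-0.22,0,85],
  ],
)

```text
t: 4.2
tool_pos: [0.5082, 0.1383, 0.3044]
orientation: [-2.161, -2.28, 0.0]
force: [0.6, 0.2, 0.5]
opening: 0.0852
gripper_force: 0.0
```

Emit:
move_arm(
  plan=[
    [0,0,0,0.93,-0.22,0,85],
    [0,0,0,0.93,-0.22,0,85],
    [0,0,0,0.93,-0.22,0,85],
    [0,0,0,0.93,-0.22,0,85],
    [0,0,0,0.93,-0.22,0,85],
    [0,0,0,0.93,-0.22,0,85],
    [0,0,0,0,0,0,85],
    [0,0,0,0,0,0,85],
    [0,0,0,0,0,0,85],
    [0,0,0,0,0,0,85],
  ],
)

```text
t: 5.2
tool_pos: [0.4686, 0.2741, 0.3046]
orientation: [2.162, 2.279, -0.0]
force: [0.2, 0.4, 0.1]
opening: 0.0848
gripper_force: 0.0
```

```bash
cat >> h.py <<'E'
def yaw(s):
    m=R.from_rotvec(s['orientation']).as_matrix();return np.degrees(np.arctan2(m[1,0],m[0,0])),m
def go(*T):
    s=read_state();y,m=yaw(s);p=np.array(s['tool_pos'])*1000
    print('t',round(s['t'],2),'at',np.round(p,1),'yaw',round(y,2),'tilt',np.round(m[:2,2],4),'F',np.round(s['force'],1),'open',round(s['opening']*1000,1),'g',round(s['gripper_force'],1))
    for x,yy,z,w in T:
        d=(w-y+180)%360-180; a=np.radians(w);D=np.array([x,yy,z])-p
        u=np.array([D@[np.cos(a),np.sin(a),0],D@[np.sin(a),-np.cos(a),0],-D[2]])/25
        print(' turn',round(-d/6,3),'then',np.round(u,3));p=np.array([x,yy,z]);y=w
E
python3 - <<'E'
from h import *
go((468.7,276.7,116,92.9))
w=cam('wrist');save(w,'w1');t=cam('top')
P=pts(w);H=hsv(w);h,s,v=H[...,0],H[...,1],H[...,2]
b=(h>105)&(h<130)&(s>120)&(P[...,2]>.125)
yl=(h>18)&(h<32)&(s>130)&(P[...,2]>.125)
fit(w,b,.144,'blue',15)
fit(w,yl,.144,'yellow',15)
E
```

```text
t 5.2 at [468.6 274.1 304.6] yaw 93.01 tilt [-0.     -0.0002] F [0.2 0.4 0.1] open 84.8 g 0.0
 turn 0.019 then [0.105 0.01  7.544]
blue rect [471.  281.3] wh [58.8 44. ] ang 3.0 centroid [471.  281.7]
yellow rect [678.5  72.7] wh [419.9  39.4] ang 3.0 centroid [695.8  71. ]
```

View pics/w1.png

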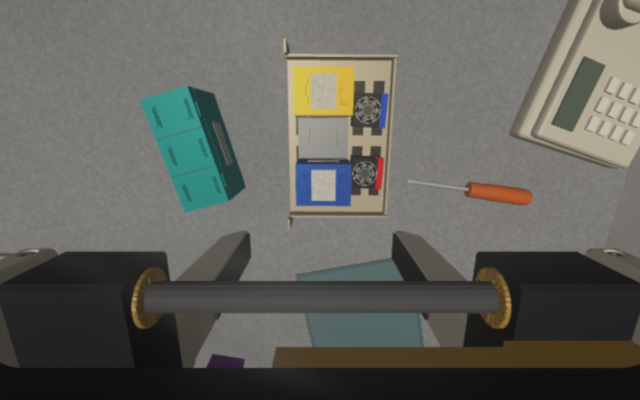

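Wrist view shows the rack clearly: yellow (323,90), grey (323,138), blue (323,185) and the red fan (366,172), whose latch is on the right. The two cameras agree within 5 mm and the gripper centres the box, so I'll grasp blue now.

Emit:
move_arm(
  plan=[
    [0,0,0,0.2,0.06,0.9,85],
    [0,0,0,0,0,0.9,85],
    [0,0,0,0,0,0.9,85],
    [0,0,0,0,0,0.9,85],
    [0,0,0,0,0,0.9,85],
    [0,0,0,0,0,0.9,85],
    [0,0,0,0,0,0.7,85],
    [0,0,0,0,0,0.7,85],
    [0,0,0,0,0,0.5,85],
    [0,0,0,0,0,0.24,85],
  ],
)

```text
t: 6.3
tool_pos: [0.469, 0.2794, 0.1148]
orientation: [-2.161, -2.279, 0.003]
force: [0.1, 0.2, -0.2]
opening: 0.0848
gripper_force: 0.0
```

Emit:
move_arm(
  plan=[
    [0,0,0,0,0,0,70],
    [0,0,0,0,0,0,65],
    [0,0,0,0,0,0,60],
    [0,0,0,0,0,0,55],
    [0,0,0,0,0,0,50],
    [0,0,0,0,0,0,50],
    [0,0,0,0,0,0,50],
    [0,0,0,0,0,0,50],
    [0,0,0,0,0,0,50],
    [0,0,0,0,0,0,50],
  ],
)

```text
t: 7.3
tool_pos: [0.4702, 0.2803, 0.1172]
orientation: [2.16, 2.28, 0.003]
force: [-0.1, -0.3, 5.9]
opening: 0.06
gripper_force: 15.0
```

```bash
python3 - <<'E'
from h import *
a=np.radians(13.7)
def mat(x,y): return 554.8+x*np.cos(a)-y*np.sin(a), 12.7+x*np.sin(a)+y*np.cos(a)
for p in((-60,0),(60,58),(60,-58)): print(p,np.round(mat(*p),1))
x,y=mat(60,-58)
go((470,279,220,93),(x,y,220,103.7),(x,y,28,103.7))
E
```

```text
(-60, 0) [496.5  -1.5]
(60, 58) [599.4  83.3]
(60, -58) [626.8 -29.4]
t 7.3 at [470.2 280.3 117.2] yaw 93.08 tilt [0.0017 0.0008] F [-0.1 -0.3  5.9] open 60.0 g 15.0
 turn 0.013 then [-0.051 -0.011 -4.112]
 turn -1.783 then [-13.472   3.173  -0.   ]
 turn -0.0 then [0.   0.   7.68]
```

Emit:
move_arm(
  plan=[
    [0,0,0,0,0,-0.1,50],
    [0,0,0,0,0,-0.2,50],
    [0,0,0,0,0,-0.4,50],
    [0,0,0,0,0,-0.6,50],
    [0,0,0,0,0,-0.7,50],
    [0,0,0,0,0,-0.7,50],
    [0,0,0,0,0,-0.7,50],
    [0,0,0,0,0,-0.6,50],
    [0,0,-0.9,0,0,0,50],
    [0,0,-0.9,0,0,0,50],
  ],
)

```text
t: 8.3
tool_pos: [0.4701, 0.2802, 0.2181]
orientation: [1.932, 2.476, 0.003]
force: [0.1, -0.1, -1.9]
opening: 0.0602
gripper_force: 15.0
```

Emit:
move_arm(
  plan=[
    [0,0,0,-0.5,0.1,0,50],
    [0,0,0,-0.9,0.2,0,50],
    [0,0,0,-0.98,0.23,0,50],
    [0,0,0,-0.98,0.23,0,50],
    [0,0,0,-0.98,0.23,0,50],
    [0,0,0,-0.98,0.23,0,50],
    [0,0,0,-0.98,0.23,0,50],
    [0,0,0,-0.98,0.23,0,50],
    [0,0,0,-0.98,0.23,0,50],
    [0,0,0,-0.98,0.23,0,50],
  ],
)

```text
t: 9.3
tool_pos: [0.5773, 0.0665, 0.2165]
orientation: [1.941, 2.47, -0.0]
force: [0.4, -0.1, -1.7]
opening: 0.0599
gripper_force: 15.0
```

Emit:
move_arm(
  plan=[
    [0,0,0,-0.98,0.23,0,50],
    [0,0,0,-0.98,0.25,0,50],
    [0,0,0,-0.98,0.25,0,50],
    [0,0,0,-0.8,0.25,0,50],
    [0,0,0,-0.5,0.1,0,50],
    [0,0,0,0,0,0.5,50],
    [0,0,0,0,0,0.9,50],
    [0,0,0,0,0,1,50],
    [0,0,0,0,0,1,50],
    [0,0,0,0,0,1,50],
  ],
)

```text
t: 10.3
tool_pos: [0.6275, -0.0269, 0.1043]
orientation: [-1.937, -2.472, 0.0]
force: [0.1, 0.6, -1.1]
opening: 0.06
gripper_force: 15.0
```

Emit:
move_arm(
  plan=[
    [0,0,0,0,0,1,50],
    [0,0,0,0,0,0.8,50],
    [0,0,0,0,0,0.6,50],
    [0,0,0,0,0,0.3,50],
    [0,0,0,0,0,0.1,50],
    [0,0,0,0,0,0,50],
    [0,0,0,0,0,0,50],
    [0,0,0,0,0,0,50],
    [0,0,0,0,0,0,50],
    [0,0,0,0,0,0,50],
  ],
)

```text
t: 11.3
tool_pos: [0.6288, -0.028, 0.0366]
orientation: [1.936, 2.473, 0.001]
force: [0.0, -0.1, -1.6]
opening: 0.0601
gripper_force: 15.0
```

```bash
python3 - <<'E'
from h import *
go((626.8,-29.4,26,103.7))
E
```

```text
t 11.3 at [628.8 -28.   36.6] yaw 103.87 tilt [ 0.0008 -0.0001] F [ 0.  -0.1 -1.6] open 60.1 g 15.0
 turn 0.029 then [-0.036 -0.091  0.426]
```

Emit:
move_arm(
  plan=[
    [0,0,0,0,0,0.15,50],
    [0,0,0,0,0,0.1,50],
    [0,0,0,0,0,0.08,50],
    [0,0,0,0,0,0.05,50],
    [0,0,0,0,0,0.03,50],
    [0,0,0,0,0,0.02,50],
    [0,0,0,0,0,0,50],
    [0,0,0,0,0,0,50],
    [0,0,0,0,0,0,50],
    [0,0,0,0,0,0,50],
  ],
)

```text
t: 12.3
tool_pos: [0.6287, -0.028, 0.0263]
orientation: [1.937, 2.473, 0.0]
force: [-3.1, 0.7, 5.8]
opening: 0.06
gripper_force: 15.0
```

Emit:
move_arm(
  plan=[
    [0,0,0,0,0,0,64],
    [0,0,0,0,0,0,75],
    [0,0,0,0,0,0,85],
    [0,0,0,0,0,0,85],
    [0,0,0,0,0,-0.3,85],
    [0,0,0,0,0,-0.8,85],
    [0,0,0,0,0,-1,85],
    [0,0,0,0,0,-1,85],
    [0,0,0,0,0,-1,85],
    [0,0,0,0,0,-1,85],
  ],
)

```text
t: 13.3
tool_pos: [0.6285, -0.0279, 0.1546]
orientation: [1.936, 2.473, 0.001]
force: [0.6, -0.6, 0.3]
opening: 0.0847
gripper_force: 0.0
```

Emit:
move_arm(
  plan=[
    [0,0,0,0,0,-1,85],
    [0,0,0,0,0,-1,85],
    [0,0,0.9,0,0,-0.5,85],
    [0,0,0.9,0,0,-0.4,85],
    [0,0,0,0,0,0,85],
    [0,0,0,0,0,0,85],
    [0,0,0,0,0,0,85],
    [0,0,0,0,0,0,85],
    [0,0,0,0,0,0,85],
    [0,0,0,0,0,0,85],
  ],
)

```text
t: 14.3
tool_pos: [0.6283, -0.0279, 0.2249]
orientation: [-2.16, -2.28, 0.001]
force: [0.4, 0.3, 0.2]
opening: 0.0849
gripper_force: 0.0
```

```bash
python3 - <<'E'
from h import *
go((465,375,226,93),(465,375,116,93))
w=cam('wrist');t=cam('top');save(t,'t2')
P=pts(t);z=P[...,2];fit(t,roi((z>.04)&(z<.2),270,380,140,245),.053,'blue on mat')
fit(t,roi((z>.134)&(z<.16),160,197,210,255),.144,'yellow',5)
E
```

```text
t 14.3 at [628.3 -27.9 224.9] yaw 93.1 tilt [-0.0008  0.0001] F [0.4 0.3 0.2] open 84.9 g 0.0
 turn 0.017 then [16.436 -5.678 -0.044]
 turn 0.0 then [0.  0.  4.4]Traceback (most recent call last):
  File "<stdin>", line 4, in <module>
  File "h.py", line 23, in fit
    q=max(cv2.findContours(m,0,2)[0],key=cv2.contourArea)
ValueError: max() iterable argument is empty
```

View pics/t2.png

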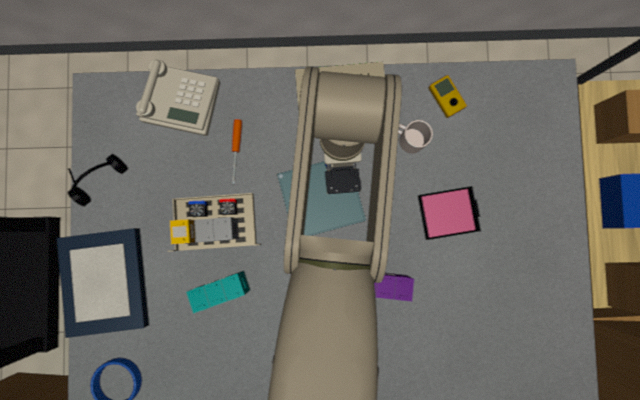

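Top view: the grey box at (205,230) is now bare at its blue end with yellow still on it, and the arm covers the mat. Next is yellow.

Emit:
move_arm(
  plan=[
    [0,0,0,0.5,-0.2,0,85],
    [0,0,0,0.98,-0.34,0,85],
    [0,0,0,0.98,-0.34,0,85],
    [0,0,0,0.98,-0.34,0,85],
    [0,0,0,0.98,-0.34,0,85],
    [0,0,0,0.98,-0.34,0,85],
    [0,0,0,0.98,-0.34,0,85],
    [0,0,0,0.98,-0.34,0,85],
    [0,0,0,0.98,-0.34,0,85],
    [0,0,0,0.98,-0.34,0,85],
  ],
)

```text
t: 15.4
tool_pos: [0.5335, 0.202, 0.2255]
orientation: [-2.16, -2.281, -0.001]
force: [1.0, 1.3, -0.0]
opening: 0.085
gripper_force: 0.0
```

Emit:
move_arm(
  plan=[
    [0,0,0,0.98,-0.34,0,85],
    [0,0,0,0.98,-0.34,0,85],
    [0,0,0,0.98,-0.34,0,85],
    [0,0,0,0.98,-0.34,0,85],
    [0,0,0,0.98,-0.34,0,85],
    [0,0,0,0.98,-0.34,0,85],
    [0,0,0,0.8,-0.28,0,85],
    [0,0,0,0.43,-0.1,0,85],
    [0,0,0,0,0,0.5,85],
    [0,0,0,0,0,0.8,85],
  ],
)

```text
t: 16.4
tool_pos: [0.4654, 0.375, 0.1935]
orientation: [2.16, 2.28, 0.004]
force: [-1.0, -0.6, 0.1]
opening: 0.0851
gripper_force: 0.0
```

Emit:
move_arm(
  plan=[
    [0,0,0,0,0,0.8,85],
    [0,0,0,0,0,0.8,85],
    [0,0,0,0,0,0.7,85],
    [0,0,0,0,0,0.4,85],
    [0,0,0,0,0,0.3,85],
    [0,0,0,0,0,0,85],
    [0,0,0,0,0,0,70],
    [0,0,0,0,0,0,65],
    [0,0,0,0,0,0,60],
    [0,0,0,0,0,0,55],
  ],
)

```text
t: 17.4
tool_pos: [0.4651, 0.375, 0.1187]
orientation: [2.161, 2.28, 0.002]
force: [-0.8, -0.3, 2.3]
opening: 0.0597
gripper_force: 15.0
```

Emit:
move_arm(
  plan=[
    [0,0,0,0,0,0,50],
    [0,0,0,0,0,0,50],
    [0,0,0,0,0,0,50],
    [0,0,0,0,0,0,50],
    [0,0,0,0,0,0,50],
    [0,0,0,0,0,0,50],
    [0,0,0,0,0,0,50],
    [0,0,0,0,0,0,50],
    [0,0,0,0,0,0,50],
    [0,0,0,0,0,0,50],
  ],
)

```text
t: 18.4
tool_pos: [0.465, 0.3749, 0.1186]
orientation: [2.161, 2.28, 0.002]
force: [0.2, -0.7, 5.7]
opening: 0.0599
gripper_force: 15.0
```

```bash
python3 - <<'E'
from h import *
go((465,375,216,93),(599.4,83.3,216,103.7),(599.4,83.3,26,103.7))
E
```

```text
t 18.4 at [465.  374.9 118.6] yaw 93.07 tilt [0.001  0.0007] F [ 0.2 -0.7  5.7] open 59.9 g 15.0
 turn 0.012 then [ 3.000e-03 -2.000e-03 -3.894e+00]
 turn -1.783 then [-12.609   2.46   -0.   ]
 turn -0.0 then [0.  0.  7.6]
```

Emit:
move_arm(
  plan=[
    [0,0,0,0,0,-0.1,50],
    [0,0,0,0,0,-0.2,50],
    [0,0,0,0,0,-0.4,50],
    [0,0,0,0,0,-0.6,50],
    [0,0,0,0,0,-0.7,50],
    [0,0,0,0,0,-0.7,50],
    [0,0,0,0,0,-0.7,50],
    [0,0,0,0,0,-0.6,50],
    [0,0,-0.9,0,0,0,50],
    [0,0,-0.9,0,0,0,50],
  ],
)

```text
t: 19.4
tool_pos: [0.4652, 0.375, 0.2199]
orientation: [1.932, 2.477, 0.004]
force: [0.8, 0.8, -1.9]
opening: 0.0601
gripper_force: 15.0
```

Emit:
move_arm(
  plan=[
    [0,0,0,-0.5,0.1,0,50],
    [0,0,0,-0.9,0.2,0,50],
    [0,0,0,-0.95,0.18,0,50],
    [0,0,0,-0.95,0.18,0,50],
    [0,0,0,-0.95,0.18,0,50],
    [0,0,0,-0.95,0.18,0,50],
    [0,0,0,-0.95,0.18,0,50],
    [0,0,0,-0.95,0.18,0,50],
    [0,0,0,-0.95,0.18,0,50],
    [0,0,0,-0.95,0.18,0,50],
  ],
)

```text
t: 20.4
tool_pos: [0.5612, 0.1647, 0.2183]
orientation: [1.941, 2.47, -0.0]
force: [0.1, 0.8, -1.2]
opening: 0.0596
gripper_force: 15.0
```

Emit:
move_arm(
  plan=[
    [0,0,0,-0.95,0.18,0,50],
    [0,0,0,-0.95,0.18,0,50],
    [0,0,0,-0.95,0.18,0,50],
    [0,0,0,-0.75,0.18,0,50],
    [0,0,0,0,0,0.5,50],
    [0,0,0,0,0,0.9,50],
    [0,0,0,0,0,1,50],
    [0,0,0,0,0,1,50],
    [0,0,0,0,0,1,50],
    [0,0,0,0,0,1,50],
  ],
)

```text
t: 21.4
tool_pos: [0.5991, 0.0841, 0.0812]
orientation: [-1.937, -2.472, 0.001]
force: [0.4, -0.1, -1.6]
opening: 0.0602
gripper_force: 15.0
```

Emit:
move_arm(
  plan=[
    [0,0,0,0,0,0.8,50],
    [0,0,0,0,0,0.6,50],
    [0,0,0,0,0,0.3,50],
    [0,0,0,0,0,0.2,50],
    [0,0,0,0,0,0.1,50],
    [0,0,0,0,0,0,50],
    [0,0,0,0,0,0,50],
    [0,0,0,0,0,0,50],
    [0,0,0,0,0,0,50],
    [0,0,0,0,0,0,50],
  ],
)

```text
t: 22.4
tool_pos: [0.6001, 0.0836, 0.0332]
orientation: [1.937, 2.473, 0.001]
force: [0.2, -0.1, -2.0]
opening: 0.0601
gripper_force: 15.0
```

```bash
python3 - <<'E'
from h import *
go((599.4,83.3,27.6,103.7))
E
```

```text
t 22.4 at [600.1  83.6  33.2] yaw 103.88 tilt [0.0005 0.    ] F [ 0.2 -0.1 -2. ] open 60.1 g 15.0
 turn 0.029 then [-0.004 -0.029  0.225]
```

Emit:
move_arm(
  plan=[
    [0,0,0,0,0,0.1,50],
    [0,0,0,0,0,0.06,50],
    [0,0,0,0,0,0.04,50],
    [0,0,0,0,0,0.03,50],
    [0,0,0,0,0,0.02,50],
    [0,0,0,0,0,0,50],
    [0,0,0,0,0,0,50],
    [0,0,0,0,0,0,50],
    [0,0,0,0,0,0,50],
    [0,0,0,0,0,0,64],
  ],
)

```text
t: 23.4
tool_pos: [0.6003, 0.0836, 0.0272]
orientation: [1.936, 2.473, 0.001]
force: [-0.6, -0.1, -0.4]
opening: 0.0628
gripper_force: 0.0
```

Emit:
move_arm(
  plan=[
    [0,0,0,0,0,0,75],
    [0,0,0,0,0,0,85],
    [0,0,0,0,0,0,85],
    [0,0,0,0,0,-0.3,85],
    [0,0,0,0,0,-0.8,85],
    [0,0,0,0,0,-1,85],
    [0,0,0,0,0,-1,85],
    [0,0,0,0,0,-1,85],
    [0,0,0,0,0,-1,85],
    [0,0,0,0,0,-1,85],
  ],
)

```text
t: 24.4
tool_pos: [0.5999, 0.0836, 0.1808]
orientation: [1.937, 2.473, 0.001]
force: [0.1, 0.3, -0.2]
opening: 0.085
gripper_force: 0.0
```

Emit:
move_arm(
  plan=[
    [0,0,0,0,0,-1,85],
    [0,0,0,0,0,-1,85],
    [0,0,0.9,0,0,-1,85],
    [0,0,0.9,0,0,-1,85],
    [0,0,0,0.5,-0.4,-1,85],
    [0,0,0,0.9,-0.5,0,85],
    [0,0,0,0.9,-0.5,0,85],
    [0,0,0,0.9,-0.5,0,85],
    [0,0,0,0.5,-0.4,0,85],
    [0,0,0,0,0,0,85],
  ],
)

```text
t: 25.4
tool_pos: [0.5365, 0.1742, 0.3048]
orientation: [2.158, 2.283, 0.001]
force: [1.3, -0.3, -0.6]
opening: 0.0851
gripper_force: 0.0
```

```bash
python3 - <<'E'
from h import *
go((467,326,66,93))
w=cam('wrist');save(w,'w3')
P=pts(w);z=P[...,2]
b=(z>.08)&(z<.11);b[230:]=False
fit(w,b,.092,'grey',5)
f=(z>.03)&(z<.06);f[230:]=False
n,l,st,c=cv2.connectedComponentsWithStats(f.astype(np.uint8));print(st[(st[:,4]>150)])
E
```

```text
t 25.4 at [536.5 174.2 304.8] yaw 93.21 tilt [0.0005 0.0004] F [ 1.3 -0.3 -0.6] open 85.1 g 0.0
 turn 0.034 then [ 6.209 -2.46   9.551]
grey rect [305.2 301.1] wh [ 66.5 143.9] ang 18.1 centroid [303.9 300.2]
[[     0      0    640    400 241501]
 [   137      0     54    130   1323]
 [   281      0     18    114    216]
 [   489      0    151     94   9882]
 [   306      5     37     43   1417]
 [   306     79     35     37   1166]
 [   337    217     43     13    402]]
```

View pics/w3.png

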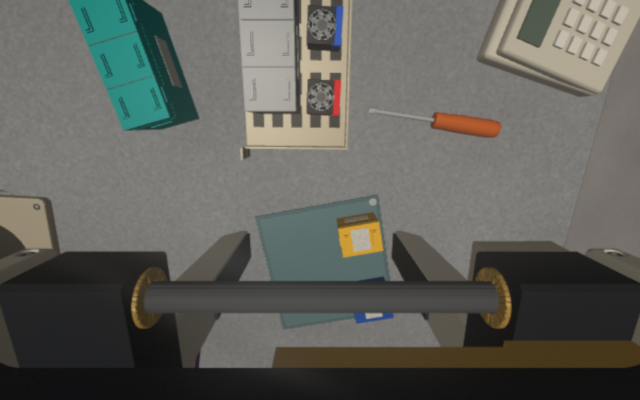

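Wrist view: yellow (360,238) and blue (374,312) stand on the mat near its +x edge. The grey lid is at (270,60) with its end edge at row 112, and the red fan is at (322,97).

```bash
python3 - <<'E'
from h import *
w=cam('wrist');P=pts(w);z=P[...,2]
print('grey end corners',np.round(ray(w,[[245,112],[297,109]],.094)*1000,1).tolist())
b=roi((z>.08)&(z<.11),225,305,0,130);fit(w,b,.094,'grey',5)
f=roi((z>.03)&(z<.06),304,350,70,120);fit(w,f,.039,'redfan',5)
f=roi((z>.03)&(z<.06),304,350,2,52);fit(w,f,.039,'bluefan',5)
t=cam('top');P=pts(t);z=P[...,2];H=hsv(t);h,s=H[...,0],H[...,1]
fit(t,roi((z>.08)&(z<.11),165,245,205,255),.094,'grey top',5)
fit(t,roi((h>105)&(h<130)&(s>120),270,380,140,245),.053,'blue',9)
fit(t,roi((h>18)&(h<32)&(s>130),270,380,140,245),.053,'yellow',9)
E
```

```text
grey end corners [[443.9, 252.2, 94.0], [504.9, 258.9, 94.0]]
grey rect [469.8 312.7] wh [ 62.2 113.6] ang 3.1 centroid [469.3 315.2]
redfan rect [534.  279.4] wh [44.3 44.7] ang 1.3 centroid [534.  279.9]
bluefan rect [530.4 364.4] wh [44.3 46.7] ang 1.4 centroid [530.4 365.1]
grey top rect [464.6 340. ] wh [ 61.7 115.1] ang 2.8 centroid [466.1 340. ]
blue rect [611.4 -32.4] wh [37.4 48.4] ang 16.6 centroid [607.3 -35. ]
yellow rect [596.1  82.9] wh [63.9 45.6] ang 13.8 centroid [596.   82.8]
```

Emit:
move_arm(
  plan=[
    [0,0,0.03,0.5,-0.2,0,85],
    [0,0,0,0.95,-0.36,0,85],
    [0,0,0,0.95,-0.36,0,85],
    [0,0,0,0.95,-0.36,0,85],
    [0,0,0,0.95,-0.36,0,85],
    [0,0,0,0.95,-0.36,0,85],
    [0,0,0,0.7,-0.3,0,85],
    [0,0,0,0.3,-0.16,0.5,85],
    [0,0,0,0,0,0.9,85],
    [0,0,0,0,0,1,85],
  ],
)

```text
t: 26.55
tool_pos: [0.4684, 0.3259, 0.2431]
orientation: [2.164, 2.276, 0.001]
force: [-0.2, 0.1, 0.2]
opening: 0.0852
gripper_force: 0.0
```

Emit:
move_arm(
  plan=[
    [0,0,0,0,0,1,85],
    [0,0,0,0,0,1,85],
    [0,0,0,0,0,1,85],
    [0,0,0,0,0,1,85],
    [0,0,0,0,0,0.9,85],
    [0,0,0,0,0,0.8,85],
    [0,0,0,0,0,0.7,85],
    [0,0,0,0,0,0.5,85],
    [0,0,0,0,0,0.25,85],
    [0,0,0,0,0,0,85],
  ],
)

```text
t: 27.55
tool_pos: [0.4676, 0.3252, 0.0643]
orientation: [-2.165, -2.276, 0.003]
force: [-0.4, 1.0, 0.9]
opening: 0.0848
gripper_force: 0.0
```

Emit:
move_arm(
  plan=[
    [0,0,0,0,0,0,75],
    [0,0,0,0,0,0,67],
    [0,0,0,0,0,0,63],
    [0,0,0,0,0,0,60],
    [0,0,0,0,0,0,57],
    [0,0,0,0,0,0,50],
    [0,0,0,0,0,0,50],
    [0,0,0,0,0,0,50],
    [0,0,0,0,0,0,50],
    [0,0,0,0,0,0,50],
  ],
  force=35,
)

```text
t: 28.55
tool_pos: [0.4683, 0.326, 0.066]
orientation: [2.165, 2.277, 0.001]
force: [-2.0, -1.0, 5.1]
opening: 0.0596
gripper_force: 35.0
```

```bash
python3 - <<'E'
from h import *
go((467.5,327,216,93),(496.5,-1.5,216,103.7),(496.5,-1.5,65,103.7))
E
```

```text
t 28.55 at [468.3 326.   66. ] yaw 92.9 tilt [0.0004 0.0004] F [-2.  -1.   5.1] open 59.6 g 35.0
 turn -0.017 then [ 0.041 -0.031 -6.002]
 turn -1.783 then [-13.041  -1.985  -0.   ]
 turn -0.0 then [0.   0.   6.04]
```

Emit:
move_arm(
  plan=[
    [0,0,0,0,0,-0.1,50],
    [0,0,0,0,0,-0.3,50],
    [0,0,0,0,0,-0.6,50],
    [0,0,0,0,0,-0.8,50],
    [0,0,0,0,0,-1,50],
    [0,0,0,0,0,-1,50],
    [0,0,0,0,0,-0.8,50],
    [0,0,0,0,0,-0.4,50],
    [0,0,-0.9,0,0,0,50],
    [0,0,-0.9,0,0,0,50],
  ],
)

```text
t: 29.55
tool_pos: [0.4683, 0.3258, 0.191]
orientation: [1.936, 2.474, 0.001]
force: [-0.6, -0.1, -5.2]
opening: 0.0599
gripper_force: 35.0
```

Emit:
move_arm(
  plan=[
    [0,0,0,-0.4,-0.1,0,50],
    [0,0,0,-0.7,-0.1,0,50],
    [0,0,0,-0.95,-0.15,0,50],
    [0,0,0,-0.95,-0.15,0,50],
    [0,0,0,-0.95,-0.15,0,50],
    [0,0,0,-0.95,-0.15,0,50],
    [0,0,0,-0.95,-0.15,0,50],
    [0,0,0,-0.95,-0.15,0,50],
    [0,0,0,-0.95,-0.15,0,50],
    [0,0,0,-0.95,-0.15,0,50],
  ],
)

```text
t: 30.55
tool_pos: [0.4851, 0.1038, 0.1902]
orientation: [1.945, 2.467, -0.001]
force: [0.5, -0.1, -4.0]
opening: 0.0596
gripper_force: 35.0
```

Emit:
move_arm(
  plan=[
    [0,0,0,-0.95,-0.15,0,50],
    [0,0,0,-0.95,-0.15,0,50],
    [0,0,0,-0.95,-0.15,0,50],
    [0,0,0,-0.95,-0.14,0,50],
    [0,0,0,-0.5,0,0,50],
    [0,0,0,0,0,0.4,50],
    [0,0,0,0,0,0.8,50],
    [0,0,0,0,0,0.9,50],
    [0,0,0,0,0,0.9,50],
    [0,0,0,0,0,0.8,50],
  ],
)

```text
t: 31.55
tool_pos: [0.4958, -0.001, 0.0935]
orientation: [-1.941, -2.469, 0.001]
force: [-0.2, -0.1, -3.4]
opening: 0.0597
gripper_force: 35.0
```

Emit:
move_arm(
  plan=[
    [0,0,0,0,0,0.7,50],
    [0,0,0,0,0,0.5,50],
    [0,0,0,0,0,0.3,50],
    [0,0,0,0,0,0.2,50],
    [0,0,0,0,0,0.1,50],
    [0,0,0,0,0,0,50],
    [0,0,0,0,0,0,50],
    [0,0,0,0,0,0,50],
    [0,0,0,0,0,0,50],
    [0,0,0,0,0,0,50],
  ],
)

```text
t: 32.55
tool_pos: [0.4969, -0.0027, 0.0541]
orientation: [1.94, 2.47, -0.003]
force: [-21.8, -5.1, 35.8]
opening: 0.0596
gripper_force: 35.0
```

```bash
python3 - <<'E'
from h import *
go((496.5,-1.5,65,103.7))
E
```

```text
t 32.55 at [496.9  -2.7  54.1] yaw 103.69 tilt [-0.0006 -0.0023] F [-21.8  -5.1  35.8] open 59.6 g 35.0
 turn -0.001 then [ 0.051 -0.002 -0.435]
```

I lifted only 5 units, not 6, so the box was pressed down and slid about 11 mm in the grip. I'll ease off and release.

Emit:
move_arm(
  plan=[
    [0,0,0,0,0,-0.06,50],
    [0,0,0,0,0,-0.06,50],
    [0,0,0,0,0,-0.04,50],
    [0,0,0,0,0,0,50],
    [0,0,0,0,0,0,50],
    [0,0,0,0,0,0,50],
    [0,0,0,0,0,0,50],
    [0,0,0,0,0,0,50],
    [0,0,0,0,0,0,50],
    [0,0,0,0,0,0,50],
  ],
)

```text
t: 33.55
tool_pos: [0.4967, -0.0018, 0.0543]
orientation: [1.941, 2.47, -0.0]
force: [-0.2, 1.0, -2.3]
opening: 0.0598
gripper_force: 35.0
```

```bash
python3 - <<'E'
from h import *
go((496.5,-1.5,65,103.7))
w=cam('side');save(w,'s4')
cv2.imwrite('pics/s4c.png',cv2.resize(w['frame'][150:330,170:400],None,fx=3,fy=3)[:,:,::-1])
E
```

```text
t 33.55 at [496.7  -1.8  54.3] yaw 103.69 tilt [-0.     -0.0001] F [-0.2  1.  -2.3] open 59.8 g 35.0
 turn -0.001 then [ 0.014 -0.007 -0.429]
```

View pics/s4c.png

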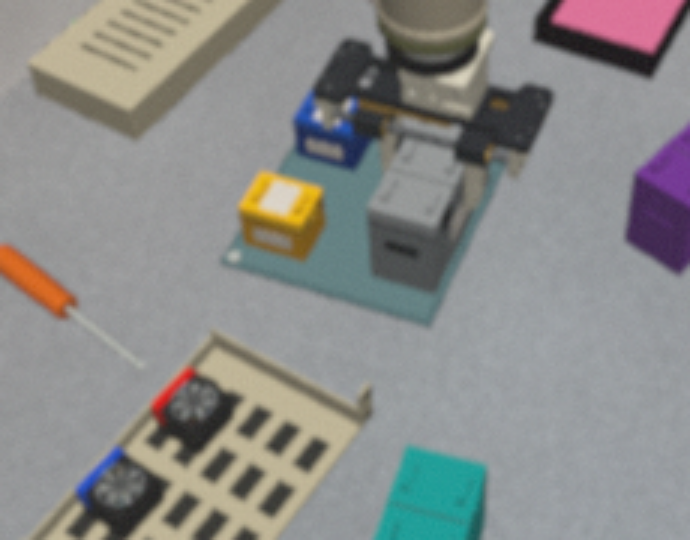

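Side view: blue (330,130), yellow (283,215) and grey (415,215), in crop pixels, stand on the mat side by side. The fans are uncovered, with the red one at (195,400). Releasing and going to the red fan.

Emit:
move_arm(
  plan=[
    [0,0,0,0,0,0,64],
    [0,0,0,0,0,0,75],
    [0,0,0,0,0,0,85],
    [0,0,0,0,0,-0.3,85],
    [0,0,0,0,0,-0.8,85],
    [0,0,0,0,0,-1,85],
    [0,0,0,0,0,-1,85],
    [0,0,-0.5,0,0,-1,85],
    [0,0,-0.9,0,0,-1,85],
    [0,0,-0.95,0,0,-0.9,85],
  ],
)

```text
t: 34.6
tool_pos: [0.497, -0.0018, 0.2065]
orientation: [1.617, 2.692, 0.001]
force: [0.4, 0.1, 0.0]
opening: 0.0852
gripper_force: 0.0
```

Emit:
move_arm(
  plan=[
    [0,0,-0.95,0,0,0,80],
    [0,0,-0.95,0,0,0,70],
    [0,0,-0.95,0,0,0,62],
    [0,0,-0.95,0,0,0,62],
    [0,0,-0.95,0,0,0,62],
    [0,0,-0.95,0,0,0,62],
    [0,0,-0.95,0,0,0,62],
    [0,0,-0.95,0,0,0,62],
    [0,0,-0.95,0,0,0,62],
    [0,0,-0.95,0,0,0,62],
  ],
)

```text
t: 35.6
tool_pos: [0.4969, -0.0018, 0.2051]
orientation: [0.136, 3.138, -0.0]
force: [0.1, 0.4, -0.5]
opening: 0.0624
gripper_force: 0.0
```

Emit:
move_arm(
  plan=[
    [0,0,-0.9,-0.07,0.5,0,62],
    [0,0,-0.25,-0.14,0.9,0,62],
    [0,0,0,-0.14,0.95,0,62],
    [0,0,0,-0.14,0.95,0,62],
    [0,0,0,-0.14,0.95,0,62],
    [0,0,0,-0.14,0.95,0,62],
    [0,0,0,-0.14,0.95,0,62],
    [0,0,0,-0.14,0.95,0,62],
    [0,0,0,-0.14,0.8,0,62],
    [0,0,0,0,0,0,62],
  ],
)

```text
t: 36.6
tool_pos: [0.5228, 0.1983, 0.205]
orientation: [-0.05, 3.141, 0.001]
force: [-0.0, -1.2, -0.4]
opening: 0.062
gripper_force: 0.0
```

```bash
python3 - <<'E'
from h import *
go((532.5,278.5,18,182))
w=cam('wrist');save(w,'w5')
t=cam('top');P=pts(t);z=P[...,2];H=hsv(t);h,s=H[...,0],H[...,1]
fit(t,roi((z>.08)&(z<.11),270,380,140,265),.094,'grey top',5)
fit(t,roi((h>105)&(h<130)&(s>120),270,380,140,245),.053,'blue',9)
fit(t,roi((h>18)&(h<32)&(s>130),270,380,140,245),.053,'yellow',9)
E
```

```text
t 36.6 at [522.8 198.3 205. ] yaw -178.17 tilt [0.0005 0.0008] F [-0.  -1.2 -0.4] open 62.0 g 0.0
 turn -0.029 then [-0.501  3.192  7.481]
grey top rect [ 4.937e+02 -2.000e-01] wh [ 61.8 143.7] ang 14.0 centroid [4.935e+02 1.000e-01]
blue rect [624.5 -28.8] wh [63.4 48. ] ang 13.5 centroid [624.  -28.6]
yellow rect [596.1  82.9] wh [63.4 45.6] ang 13.8 centroid [596.   82.8]
```

View pics/w5.png

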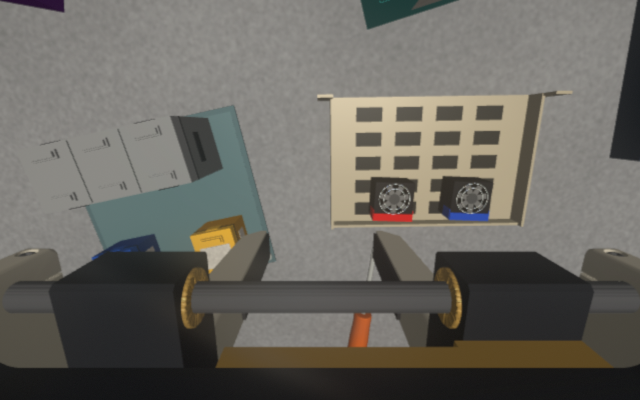

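Wrist view: the red fan is at (393,197) with the red latch toward the rear upstand, and the blue fan is at (467,197). I'll grasp the red one across its y flanks.

Emit:
move_arm(
  plan=[
    [0,0,0,-0.1,0.6,0,66],
    [0,0,0,-0.2,0.95,0,66],
    [0,0,0,-0.14,0.95,0,66],
    [0,0,0,-0.1,0.53,0,66],
    [0,0,0,0,0.2,0.5,66],
    [0,0,0,0,0,0.9,66],
    [0,0,0,0,0,1,66],
    [0,0,0,0,0,1,66],
    [0,0,0,0,0,1,66],
    [0,0,0,0,0,0.8,66],
  ],
)

```text
t: 37.7
tool_pos: [0.5327, 0.276, 0.0716]
orientation: [0.045, -3.139, 0.002]
force: [-0.6, 0.1, 0.6]
opening: 0.0657
gripper_force: 0.0
```

Emit:
move_arm(
  plan=[
    [0,0,0,0,0,0.7,66],
    [0,0,0,0,0,0.6,66],
    [0,0,0,0,0,0.5,66],
    [0,0,0,0,0,0.3,66],
    [0,0,0,0,0,0.13,66],
    [0,0,0,0,0,0,66],
    [0,0,0,0,0,0,56],
    [0,0,0,0,0,0,50],
    [0,0,0,0,0,0,45],
    [0,0,0,0,0,0,35],
  ],
  force=15,
)

```text
t: 38.7
tool_pos: [0.5343, 0.2777, 0.0193]
orientation: [-0.047, 3.14, 0.001]
force: [0.5, 1.2, 0.3]
opening: 0.0439
gripper_force: 15.0
```

Emit:
move_arm(
  plan=[
    [0,0,0,0,0,0,35],
    [0,0,0,0,0,0,35],
    [0,0,0,0,0,0,35],
    [0,0,0,0,0,0,35],
    [0,0,0,0,0,0,35],
    [0,0,0,0,0,0,35],
    [0,0,0,0,0,0,35],
    [0,0,0,0,0,0,35],
    [0,0,0,0,0,0,35],
    [0,0,0,0,0,0,35],
  ],
)

```text
t: 39.7
tool_pos: [0.5343, 0.2777, 0.0193]
orientation: [-0.046, 3.14, 0.001]
force: [-1.0, 1.7, 5.9]
opening: 0.044
gripper_force: 15.0
```

```bash
python3 - <<'E'
from h import *
go((533.5,279.5,205,182),(560,0,205,188),(501,-354,205,188),(501,-354,19,188))
E
```

```text
t 39.7 at [534.3 277.7  19.3] yaw -178.3 tilt [0.0009 0.0007] F [-1.   1.7  5.9] open 44.0 g 15.0
 turn -0.051 then [ 0.029  0.072 -7.427]
 turn -1.0 then [  0.506 -11.219  -0.   ]
 turn 0.0 then [  4.308 -13.694   0.   ]
 turn 0.0 then [0.   0.   7.44]
```

Emit:
move_arm(
  plan=[
    [0,0,0,0,0,-0.1,35],
    [0,0,0,0,0,-0.3,35],
    [0,0,0,0,0,-0.7,35],
    [0,0,0,0,0,-1,35],
    [0,0,0,0,0,-1,35],
    [0,0,0,0,0,-1,35],
    [0,0,0,0,0,-1,35],
    [0,0,-0.5,0,0,-1,35],
    [0,0,-0.5,0,0,-0.9,35],
    [0,0,0,0.09,-0.5,-0.4,35],
  ],
)

```text
t: 40.7
tool_pos: [0.534, 0.2654, 0.2065]
orientation: [-0.214, 3.131, 0.002]
force: [1.2, -0.8, -1.2]
opening: 0.0437
gripper_force: 15.0
```

Emit:
move_arm(
  plan=[
    [0,0,0,0.19,-0.99,0,35],
    [0,0,0,0.19,-0.99,0,35],
    [0,0,0,0.19,-0.99,0,35],
    [0,0,0,0.19,-0.99,0,35],
    [0,0,0,0.19,-0.99,0,35],
    [0,0,0,0.19,-0.99,0,35],
    [0,0,0,0.19,-0.99,0,35],
    [0,0,0,0.19,-0.99,0,35],
    [0,0,0,0.19,-0.99,0,35],
    [0,0,0,0.19,-0.99,0,35],
  ],
)

```text
t: 41.7
tool_pos: [0.5182, 0.0112, 0.2027]
orientation: [0.207, -3.133, 0.0]
force: [0.3, -1.1, -1.3]
opening: 0.0437
gripper_force: 15.0
```

Emit:
move_arm(
  plan=[
    [0,0,0,0.19,-0.99,0,35],
    [0,0,0,0.19,-0.99,0,35],
    [0,0,0,0.19,-0.99,0,35],
    [0,0,0,0.19,-0.99,0,35],
    [0,0,0,0.19,-0.99,0,35],
    [0,0,0,0.19,-0.99,0,35],
    [0,0,0,0.19,-0.99,0,35],
    [0,0,0,0.19,-0.99,0,35],
    [0,0,0,0.19,-0.99,0,35],
    [0,0,0,0.19,-0.99,0,35],
  ],
)

```text
t: 42.7
tool_pos: [0.504, -0.24, 0.2026]
orientation: [0.207, -3.133, -0.001]
force: [0.2, -0.2, -0.9]
opening: 0.044
gripper_force: 15.0
```

Emit:
move_arm(
  plan=[
    [0,0,0,0.19,-0.99,0,35],
    [0,0,0,0.19,-0.99,0,35],
    [0,0,0,0.19,-0.99,0,35],
    [0,0,0,0.19,-0.99,0,35],
    [0,0,0,0.09,-0.5,0.3,35],
    [0,0,0,0,0,0.8,35],
    [0,0,0,0,0,1,35],
    [0,0,0,0,0,0.9,35],
    [0,0,0,0,0,0.6,35],
    [0,0,0,0,0,0.3,35],
  ],
)

```text
t: 43.7
tool_pos: [0.4979, -0.3509, 0.1035]
orientation: [0.21, -3.132, -0.004]
force: [0.5, 0.5, -1.8]
opening: 0.044
gripper_force: 15.0
```

```bash
python3 - <<'E'
from h import *
go((501,-354,20.3,188))
w=cam('wrist');save(w,'w6')
E
```

```text
t 43.7 at [ 497.9 -350.9  103.5] yaw -172.33 tilt [-0.0029  0.0024] F [ 0.5  0.5 -1.8] open 44.0 g 15.0
 turn -0.056 then [-0.105 -0.139  3.329]
```

View pics/w6.png

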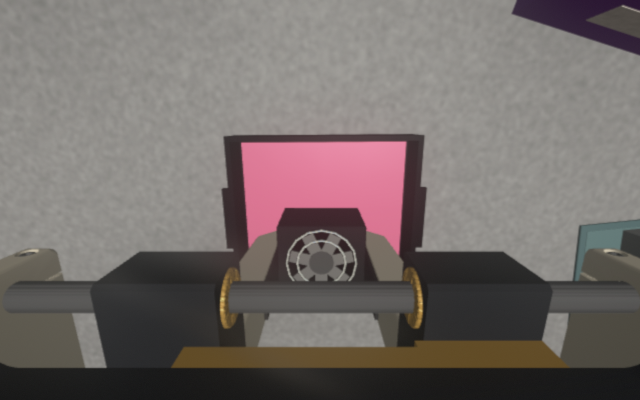

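Wrist view: the fan at (320,255) hangs centred over the tray at (325,190). Lowering it.

Emit:
move_arm(
  plan=[
    [0,0,0,-0.1,-0.1,0.6,35],
    [0,0,0,0,0,0.8,35],
    [0,0,0,0,0,0.7,35],
    [0,0,0,0,0,0.5,35],
    [0,0,0,0,0,0.3,35],
    [0,0,0,0,0,0.1,35],
    [0,0,0,0,0,0.05,35],
    [0,0,0,0,0,0,35],
    [0,0,0,0,0,0,35],
    [0,0,0,0,0,0,35],
  ],
)

```text
t: 44.75
tool_pos: [0.5025, -0.3545, 0.0306]
orientation: [-0.211, 3.134, -0.001]
force: [-0.1, 0.2, -1.0]
opening: 0.0437
gripper_force: 15.0
```

```bash
python3 - <<'E'
from h import *
go((501,-354,20.3,188))
E
```

```text
t 44.75 at [ 502.5 -354.5   30.6] yaw -172.3 tilt [ 0.0009 -0.0007] F [-0.1  0.2 -1. ] open 43.7 g 15.0
 turn -0.051 then [0.057 0.027 0.413]
```

Emit:
move_arm(
  plan=[
    [0,0,0,0,0,0.15,35],
    [0,0,0,0,0,0.1,35],
    [0,0,0,0,0,0.08,35],
    [0,0,0,0,0,0.05,35],
    [0,0,0,0,0,0.03,35],
    [0,0,0,0,0,0.02,35],
    [0,0,0,0,0,0,35],
    [0,0,0,0,0,0,35],
    [0,0,0,0,0,0,35],
    [0,0,0,0,0,0,35],
  ],
)

```text
t: 45.75
tool_pos: [0.5022, -0.3542, 0.0193]
orientation: [-0.211, 3.134, -0.0]
force: [-1.4, 0.3, 2.4]
opening: 0.0439
gripper_force: 15.0
```

Emit:
move_arm(
  plan=[
    [0,0,0,0,0,0,47],
    [0,0,0,0,0,0,55],
    [0,0,0,0,0,0,62],
    [0,0,0,0,0,0,62],
    [0,0,0,0,0,-0.3,62],
    [0,0,0,0,0,-0.7,62],
    [0,0,0,0,0,-1,62],
    [0,0,0,0,0,-1,62],
    [0,0,0.5,0,0,-1,62],
    [0,0,0.95,0,0,-1,62],
  ],
)

```text
t: 46.75
tool_pos: [0.5021, -0.3541, 0.1458]
orientation: [0.031, 3.141, -0.0]
force: [0.7, -0.9, -0.1]
opening: 0.0622
gripper_force: 0.0
```

Emit:
move_arm(
  plan=[
    [0,0,0.97,0,0,-1,62],
    [0,0,0.97,0,0,-1,62],
    [0,0,0.97,0,0,-0.4,70],
    [0,0,0.97,0,0,0,85],
    [0,0,0.97,0,0,0,85],
    [0,0,0.97,0,0,0,85],
    [0,0,0.97,0,0,0,85],
    [0,0,0.97,0,0,0,85],
    [0,0,0.97,0,0,0,85],
    [0,0,0.97,0,0,0,85],
  ],
)

```text
t: 47.75
tool_pos: [0.5021, -0.3542, 0.2048]
orientation: [1.557, 2.728, -0.0]
force: [-0.1, -0.4, -0.5]
opening: 0.0851
gripper_force: 0.0
```

Emit:
move_arm(
  plan=[
    [0,0,0.97,0,0,0,85],
    [0,0,0.97,0,0,0,85],
    [0,0,0.95,0,0,0,85],
    [0,0,0,0.6,0.13,0,85],
    [0,0,0,0.95,0.22,0,85],
    [0,0,0,0.95,0.22,0,85],
    [0,0,0,0.95,0.22,0,85],
    [0,0,0,0.95,0.22,0,85],
    [0,0,0,0.95,0.22,0,85],
    [0,0,0,0.95,0.22,0,85],
  ],
)

```text
t: 48.75
tool_pos: [0.5004, -0.1905, 0.2045]
orientation: [1.941, 2.47, 0.001]
force: [0.7, 0.4, 1.4]
opening: 0.0852
gripper_force: 0.0
```

Emit:
move_arm(
  plan=[
    [0,0,0,0.95,0.22,0,85],
    [0,0,0,0.95,0.22,0,85],
    [0,0,0,0.95,0.22,0,85],
    [0,0,0,0.95,0.22,0,85],
    [0,0,0,0.95,0.22,0,85],
    [0,0,0,0.95,0.22,0,85],
    [0,0,0,0.95,0.22,0,85],
    [0,0,0,0.6,0.13,0,85],
    [0,0,0,0,0,0,85],
    [0,0,0,0,0,0,85],
  ],
)

```text
t: 49.75
tool_pos: [0.4989, -0.0061, 0.2044]
orientation: [1.942, 2.469, -0.0]
force: [0.4, 0.2, 0.2]
opening: 0.0852
gripper_force: 0.0
```

```bash
python3 - <<'E'
from h import *
go((496.7,-1.8,65,103.7))
t=cam('top');save(t,'t7');cv2.imwrite('pics/t7c.png',cv2.resize(t['frame'][160:260,160:500],None,fx=2.3,fy=2.3)[:,:,::-1])
P=pts(t);z=P[...,2];fit(t,roi((z>.03)&(z<.06),425,465,190,235),.039,'fan')
E
```

```text
t 49.75 at [498.9  -6.1 204.4] yaw 103.63 tilt [ 0.0004 -0.0004] F [0.4 0.2 0.2] open 85.2 g 0.0
 turn -0.011 then [ 0.189 -0.044  5.576]
fan rect [ 500.1 -355.4] wh [44.3 46.5] ang 6.7 centroid [ 500.2 -355.4]
```

View pics/t7c.png

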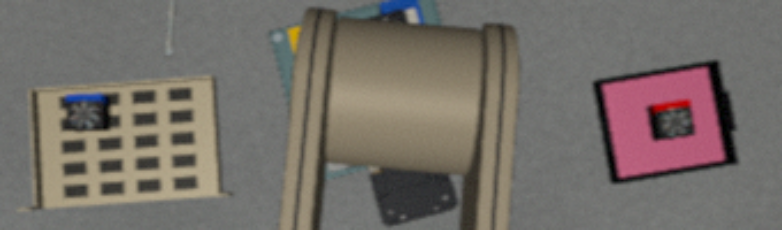

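Top crop: the red fan stands upright in the pink tray (672,118), the shelf holds only the blue fan (87,112), and the other items are undisturbed. Re-grasping grey.

Emit:
move_arm(
  plan=[
    [0,0,0,0.19,-0.04,0.4,85],
    [0,0,0,0,0,0.8,85],
    [0,0,0,0,0,1,85],
    [0,0,0,0,0,1,85],
    [0,0,0,0,0,0.9,85],
    [0,0,0,0,0,0.8,85],
    [0,0,0,0,0,0.4,85],
    [0,0,0,0,0,0.28,85],
    [0,0,0,0,0,0,85],
    [0,0,0,0,0,0,85],
  ],
)

```text
t: 50.8
tool_pos: [0.4976, -0.0023, 0.0654]
orientation: [1.945, 2.466, 0.001]
force: [-1.0, 0.7, 0.5]
opening: 0.0851
gripper_force: 0.0
```

Emit:
move_arm(
  plan=[
    [0,0,0,0,0,0,75],
    [0,0,0,0,0,0,67],
    [0,0,0,0,0,0,63],
    [0,0,0,0,0,0,60],
    [0,0,0,0,0,0,57],
    [0,0,0,0,0,0,50],
    [0,0,0,0,0,0,50],
    [0,0,0,0,0,0,50],
    [0,0,0,0,0,0,50],
    [0,0,0,0,0,0,50],
  ],
  force=35,
)

```text
t: 51.8
tool_pos: [0.4971, -0.0021, 0.0649]
orientation: [1.946, 2.466, -0.0]
force: [-4.2, 0.2, 6.0]
opening: 0.0597
gripper_force: 35.0
```

```bash
python3 - <<'E'
from h import *
go((496.7,-1.8,190,103.7),(468.3,326,190,92.9),(468.3,326,67,92.9))
E
```

```text
t 51.8 at [497.1  -2.1  64.9] yaw 103.46 tilt [-0. -0.] F [-4.2  0.2  6. ] open 59.7 g 35.0
 turn -0.041 then [ 0.017 -0.012 -5.005]
 turn 1.8 then [13.153 -0.471 -0.   ]
 turn -0.0 then [0.   0.   4.92]
```

Emit:
move_arm(
  plan=[
    [0,0,0,0,0,-0.1,50],
    [0,0,0,0,0,-0.3,50],
    [0,0,0,0,0,-0.6,50],
    [0,0,0,0,0,-0.8,50],
    [0,0,0,0,0,-1,50],
    [0,0,0,0,0,-1,50],
    [0,0,0,0,0,-0.8,50],
    [0,0,0,0,0,-0.4,50],
    [0,0,0.88,0,0,0,50],
    [0,0,0.88,0,0,0,50],
  ],
)

```text
t: 52.8
tool_pos: [0.4969, -0.0021, 0.1895]
orientation: [-2.169, -2.273, 0.0]
force: [-0.6, 0.4, -4.1]
opening: 0.0604
gripper_force: 35.0
```

Emit:
move_arm(
  plan=[
    [0,0,0,0.5,-0.03,0,50],
    [0,0,0,0.8,-0.03,0,50],
    [0,0,0,0.95,-0.03,0,50],
    [0,0,0,0.95,-0.03,0,50],
    [0,0,0,0.95,-0.03,0,50],
    [0,0,0,0.95,-0.03,0,50],
    [0,0,0,0.95,-0.03,0,50],
    [0,0,0,0.95,-0.03,0,50],
    [0,0,0,0.95,-0.03,0,50],
    [0,0,0,0.95,-0.03,0,50],
  ],
)

```text
t: 53.8
tool_pos: [0.4773, 0.2213, 0.1888]
orientation: [-2.16, -2.279, 0.002]
force: [0.6, 0.6, -3.8]
opening: 0.0595
gripper_force: 35.0
```

Emit:
move_arm(
  plan=[
    [0,0,0,0.95,-0.03,0,50],
    [0,0,0,0.95,-0.03,0,50],
    [0,0,0,0.95,-0.03,0,50],
    [0,0,0,0.9,-0.03,0,50],
    [0,0,0,0.5,-0.05,0,50],
    [0,0,0,0,0,0.4,50],
    [0,0,0,0,0,0.7,50],
    [0,0,0,0,0,0.8,50],
    [0,0,0,0,0,0.8,50],
    [0,0,0,0,0,0.6,50],
  ],
)

```text
t: 54.8
tool_pos: [0.4678, 0.3241, 0.1046]
orientation: [-2.164, -2.277, 0.004]
force: [0.1, -0.1, -4.8]
opening: 0.0594
gripper_force: 35.0
```

Emit:
move_arm(
  plan=[
    [0,0,0,0,0,0.4,50],
    [0,0,0,0,0,0.3,50],
    [0,0,0,0,0,0.2,50],
    [0,0,0,0,0,0,50],
    [0,0,0,0,0,0,50],
    [0,0,0,0,0,0,50],
    [0,0,0,0,0,0,50],
    [0,0,0,0,0,0,50],
    [0,0,0,0,0,0,50],
    [0,0,0,0,0,0,50],
  ],
)

```text
t: 55.8
tool_pos: [0.4688, 0.3256, 0.0847]
orientation: [2.165, 2.277, 0.0]
force: [-0.1, -0.9, -4.4]
opening: 0.0599
gripper_force: 35.0
```

```bash
python3 - <<'E'
from h import *
go((468.3,326,66,92.9))
E
```

```text
t 55.8 at [468.8 325.6  84.7] yaw 92.89 tilt [0.0001 0.0001] F [-0.1 -0.9 -4.4] open 59.9 g 35.0
 turn -0.001 then [ 0.016 -0.017  0.748]
```

Emit:
move_arm(
  plan=[
    [0,0,0,0.02,-0.02,0.2,50],
    [0,0,0,0,0,0.2,50],
    [0,0,0,0,0,0.14,50],
    [0,0,0,0,0,0.08,50],
    [0,0,0,0,0,0.05,50],
    [0,0,0,0,0,0.04,50],
    [0,0,0,0,0,0.03,50],
    [0,0,0,0,0,0,50],
    [0,0,0,0,0,0,50],
    [0,0,0,0,0,0,50],
  ],
)

```text
t: 56.8
tool_pos: [0.4683, 0.3261, 0.0663]
orientation: [2.165, 2.277, 0.0]
force: [-0.5, -0.3, -3.1]
opening: 0.0598
gripper_force: 35.0
```

Emit:
move_arm(
  plan=[
    [0,0,0,0,0,0.02,50],
    [0,0,0,0,0,0.02,50],
    [0,0,0,0,0,0,50],
    [0,0,0,0,0,0,50],
    [0,0,0,0,0,0,64],
    [0,0,0,0,0,0,75],
    [0,0,0,0,0,0,85],
    [0,0,0,0,0,-0.3,85],
    [0,0,0,0,0,-0.7,85],
    [0,0,0,0,0,-1,85],
  ],
)

```text
t: 57.8
tool_pos: [0.4672, 0.3255, 0.1146]
orientation: [-2.164, -2.276, 0.004]
force: [0.3, 0.2, 1.1]
opening: 0.0851
gripper_force: 0.0
```

Emit:
move_arm(
  plan=[
    [0,0,0,0,0,-1,85],
    [0,0,0,0,0,-1,85],
    [0,0,0,0,0,-1,85],
    [0,0,-0.9,0,0,-1,85],
    [0,0,-0.9,0,0,0,85],
    [0,0,0,-0.5,0.1,0,85],
    [0,0,0,-0.9,0.2,0,85],
    [0,0,0,-0.95,0.2,0,85],
    [0,0,0,-0.95,0.2,0,85],
    [0,0,0,-0.95,0.2,0,85],
  ],
)

```text
t: 58.8
tool_pos: [0.5153, 0.2263, 0.2144]
orientation: [-1.944, -2.467, 0.002]
force: [-0.1, -0.0, 0.3]
opening: 0.085
gripper_force: 0.0
```

Emit:
move_arm(
  plan=[
    [0,0,0,-0.95,0.2,0,85],
    [0,0,0,-0.95,0.2,0,85],
    [0,0,0,-0.95,0.2,0,85],
    [0,0,0,-0.95,0.2,0,85],
    [0,0,0,-0.95,0.2,0,85],
    [0,0,0,-0.95,0.2,0,85],
    [0,0,0,-0.95,0.2,0,85],
    [0,0,0,-0.5,0.2,0,85],
    [0,0,0,0,0,0,85],
    [0,0,0,0,0,0,85],
  ],
)

```text
t: 59.8
tool_pos: [0.5961, 0.0641, 0.2147]
orientation: [-1.942, -2.468, 0.0]
force: [-0.0, 0.9, -0.1]
opening: 0.0852
gripper_force: 0.0
```

```bash
python3 - <<'E'
from h import *
go((628.7,-28,26.2,103.8))
t=cam('top');P=pts(t);z=P[...,2];H=hsv(t);h,s=H[...,0],H[...,1]
fit(t,roi((z>.08)&(z<.11),165,245,205,255),.094,'grey top',5)
print(s.shape)
w=cam('wrist');save(w,'w8')
E
```

```text
t 59.8 at [596.1  64.1 214.7] yaw 103.61 tilt [-0.001   0.0004] F [-0.   0.9 -0.1] open 85.2 g 0.0
 turn -0.031 then [-3.891  0.389  7.54 ]
grey top rect [466.1 326.7] wh [ 61.9 147.1] ang 3.2 centroid [466.  326.8]
(400, 640)
```

Emit:
move_arm(
  plan=[
    [0,0,-0.03,-0.5,0.05,0,85],
    [0,0,0,-0.9,0.1,0,85],
    [0,0,0,-0.95,0.1,0,85],
    [0,0,0,-0.95,0.1,0,85],
    [0,0,0,-0.59,0.04,0,85],
    [0,0,0,0,0,0.5,85],
    [0,0,0,0,0,0.9,85],
    [0,0,0,0,0,1,85],
    [0,0,0,0,0,1,85],
    [0,0,0,0,0,1,85],
  ],
)

```text
t: 60.9
tool_pos: [0.6283, -0.0268, 0.1031]
orientation: [-1.935, -2.474, 0.0]
force: [0.4, -0.6, 0.3]
opening: 0.0852
gripper_force: 0.0
```

Emit:
move_arm(
  plan=[
    [0,0,0,0,0,1,85],
    [0,0,0,0,0,0.9,85],
    [0,0,0,0,0,0.6,85],
    [0,0,0,0,0,0.4,85],
    [0,0,0,0,0,0.24,85],
    [0,0,0,0,0,0,85],
    [0,0,0,0,0,0,85],
    [0,0,0,0,0,0,85],
    [0,0,0,0,0,0,75],
    [0,0,0,0,0,0,65],
  ],
)

```text
t: 61.9
tool_pos: [0.6296, -0.0282, 0.0273]
orientation: [1.936, 2.473, 0.001]
force: [-1.1, -0.0, -0.1]
opening: 0.0733
gripper_force: 0.0
```

Emit:
move_arm(
  plan=[
    [0,0,0,0,0,0,62],
    [0,0,0,0,0,0,60],
    [0,0,0,0,0,0,57],
    [0,0,0,0,0,0,50],
    [0,0,0,0,0,0,50],
    [0,0,0,0,0,0,50],
    [0,0,0,0,0,0,50],
    [0,0,0,0,0,0,50],
    [0,0,0,0,0,0,50],
    [0,0,0,0,0,0,50],
  ],
  force=15,
)

```text
t: 62.9
tool_pos: [0.6291, -0.0281, 0.0267]
orientation: [-1.937, -2.473, 0.0]
force: [-1.6, -0.1, 2.9]
opening: 0.0601
gripper_force: 15.0
```

```bash
python3 - <<'E'
from h import *
go((628.7,-28,201,103.8),(470.2,280.3,201,93.0),(470.2,280.3,117.2,93.))
E
```

```text
t 62.9 at [629.1 -28.1  26.7] yaw 103.88 tilt [-0.0001 -0.    ] F [-1.6 -0.1  2.9] open 60.1 g 15.0
 turn 0.013 then [ 0.01  -0.016 -6.973]
 turn 1.8 then [12.647 -5.686 -0.   ]
 turn -0.0 then [0.    0.    3.352]
```

Emit:
move_arm(
  plan=[
    [0,0,0,0,0,-0.2,50],
    [0,0,0,0,0,-0.5,50],
    [0,0,0,0,0,-0.8,50],
    [0,0,0,0,0,-1,50],
    [0,0,0,0,0,-1,50],
    [0,0,0,0,0,-1,50],
    [0,0,0,0,0,-1,50],
    [0,0,0,0,0,-0.9,50],
    [0,0,0.9,0,0,-0.6,50],
    [0,0,0.9,0,0,0,50],
  ],
)

```text
t: 63.9
tool_pos: [0.6309, -0.0282, 0.2064]
orientation: [2.162, 2.273, 0.006]
force: [0.3, -0.2, -1.6]
opening: 0.0602
gripper_force: 15.0
```

Emit:
move_arm(
  plan=[
    [0,0,0,0.5,-0.2,0,50],
    [0,0,0,0.9,-0.41,0,50],
    [0,0,0,0.95,-0.43,0,50],
    [0,0,0,0.95,-0.43,0,50],
    [0,0,0,0.95,-0.43,0,50],
    [0,0,0,0.95,-0.43,0,50],
    [0,0,0,0.95,-0.43,0,50],
    [0,0,0,0.95,-0.43,0,50],
    [0,0,0,0.95,-0.43,0,50],
    [0,0,0,0.95,-0.43,0,50],
  ],
)

```text
t: 64.9
tool_pos: [0.5143, 0.1926, 0.2014]
orientation: [-2.156, -2.284, 0.001]
force: [-0.0, 0.4, -2.2]
opening: 0.0599
gripper_force: 15.0
```

Emit:
move_arm(
  plan=[
    [0,0,0,0.95,-0.43,0,50],
    [0,0,0,0.95,-0.43,0,50],
    [0,0,0,0.95,-0.43,0,50],
    [0,0,0,0.8,-0.35,0,50],
    [0,0,0,0,0,0.4,50],
    [0,0,0,0,0,0.7,50],
    [0,0,0,0,0,0.7,50],
    [0,0,0,0,0,0.5,50],
    [0,0,0,0,0,0.3,50],
    [0,0,0,0,0,0.1,50],
  ],
)

```text
t: 65.9
tool_pos: [0.4695, 0.2796, 0.133]
orientation: [-2.16, -2.28, 0.003]
force: [0.0, 0.3, -2.6]
opening: 0.0599
gripper_force: 15.0
```

Emit:
move_arm(
  plan=[
    [0,0,0,0,0,0,50],
    [0,0,0,0,0,0,50],
    [0,0,0,0,0,0,50],
    [0,0,0,0,0,0,50],
    [0,0,0,0,0,0,50],
    [0,0,0,0,0,0,50],
    [0,0,0,0,0,0,50],
    [0,0,0,0,0,0,50],
    [0,0,0,0,0,0,50],
    [0,0,0,0,0,0,50],
  ],
)

```text
t: 66.9
tool_pos: [0.4701, 0.2801, 0.1341]
orientation: [-2.161, -2.28, 0.0]
force: [0.6, -0.4, -1.4]
opening: 0.0595
gripper_force: 15.0
```

```bash
python3 - <<'E'
from h import *
go((470.2,280.3,117.7,93.))
E
```

```text
t 66.9 at [470.1 280.1 134.1] yaw 93.08 tilt [-0. -0.] F [ 0.6 -0.4 -1.4] open 59.5 g 15.0
 turn 0.013 then [0.01  0.003 0.656]
```

Aligned within 0.2 mm, so lowering onto the lugs.

Emit:
move_arm(
  plan=[
    [0,0,0,0,0,0.2,50],
    [0,0,0,0,0,0.15,50],
    [0,0,0,0,0,0.1,50],
    [0,0,0,0,0,0.08,50],
    [0,0,0,0,0,0.06,50],
    [0,0,0,0,0,0.04,50],
    [0,0,0,0,0,0.03,50],
    [0,0,0,0,0,0,50],
    [0,0,0,0,0,0,50],
    [0,0,0,0,0,0,50],
  ],
)

```text
t: 67.9
tool_pos: [0.4702, 0.2801, 0.1177]
orientation: [2.161, 2.28, 0.0]
force: [-0.1, -0.9, -2.2]
opening: 0.0597
gripper_force: 15.0
```

Emit:
move_arm(
  plan=[
    [0,0,0,0,0,0.02,50],
    [0,0,0,0,0,0.02,50],
    [0,0,0,0,0,0,50],
    [0,0,0,0,0,0,64],
    [0,0,0,0,0,0,75],
    [0,0,0,0,0,0,85],
    [0,0,0,0,0,-0.3,85],
    [0,0,0,0,0,-0.7,85],
    [0,0,0,0,0,-1,85],
    [0,0,0,0,0,-1,85],
  ],
)

```text
t: 68.9
tool_pos: [0.4699, 0.2799, 0.1926]
orientation: [-2.161, -2.28, 0.001]
force: [0.7, -0.6, -0.2]
opening: 0.085
gripper_force: 0.0
```

Emit:
move_arm(
  plan=[
    [0,0,-0.9,0,0,-1,85],
    [0,0,-0.9,0,0,0,85],
    [0,0,0,-0.5,0.18,0,85],
    [0,0,0,-0.93,0.33,0,85],
    [0,0,0,-0.93,0.33,0,85],
    [0,0,0,-0.93,0.33,0,85],
    [0,0,0,-0.93,0.33,0,85],
    [0,0,0,-0.93,0.33,0,85],
    [0,0,0,-0.93,0.33,0,85],
    [0,0,0,-0.93,0.33,0,85],
  ],
)

```text
t: 69.9
tool_pos: [0.5729, 0.1229, 0.2158]
orientation: [-1.941, -2.469, 0.002]
force: [1.0, 0.4, 0.2]
opening: 0.0847
gripper_force: 0.0
```

Emit:
move_arm(
  plan=[
    [0,0,0,-0.93,0.33,0,85],
    [0,0,0,-0.93,0.33,0,85],
    [0,0,0,0,0,0.4,85],
    [0,0,0,0,0,0.8,85],
    [0,0,0,0,0,1,85],
    [0,0,0,0,0,1,85],
    [0,0,0,0,0,0.6,85],
    [0,0,0,0,0,0.2,85],
    [0,0,0,0,0,0,85],
    [0,0,0,0,0,0,85],
  ],
)

```text
t: 70.9
tool_pos: [0.6005, 0.0837, 0.1178]
orientation: [1.937, 2.472, 0.002]
force: [0.9, 0.7, -0.3]
opening: 0.0851
gripper_force: 0.0
```

```bash
python3 - <<'E'
from h import *
go((600.2,83.6,27.2,103.88))
E
```

```text
t 70.9 at [600.5  83.7 117.8] yaw 103.86 tilt [0.0016 0.0001] F [ 0.9  0.7 -0.3] open 85.1 g 0.0
 turn -0.004 then [-3.000e-03 -1.200e-02  3.625e+00]
```

Emit:
move_arm(
  plan=[
    [0,0,0,0,0,0.5,85],
    [0,0,0,0,0,0.8,85],
    [0,0,0,0,0,0.8,85],
    [0,0,0,0,0,0.7,85],
    [0,0,0,0,0,0.5,85],
    [0,0,0,0,0,0.32,85],
    [0,0,0,0,0,0,85],
    [0,0,0,0,0,0,85],
    [0,0,0,0,0,0,75],
    [0,0,0,0,0,0,65],
  ],
)

```text
t: 71.9
tool_pos: [0.6006, 0.0837, 0.0272]
orientation: [1.936, 2.472, 0.002]
force: [0.6, 0.5, 0.1]
opening: 0.0735
gripper_force: 0.0
```

Emit:
move_arm(
  plan=[
    [0,0,0,0,0,0,62],
    [0,0,0,0,0,0,60],
    [0,0,0,0,0,0,57],
    [0,0,0,0,0,0,50],
    [0,0,0,0,0,0,50],
    [0,0,0,0,0,0,50],
    [0,0,0,0,0,0,50],
    [0,0,0,0,0,0,50],
    [0,0,0,0,0,0,50],
    [0,0,0,0,0,0,50],
  ],
)

```text
t: 72.9
tool_pos: [0.6, 0.0837, 0.0264]
orientation: [1.937, 2.473, 0.0]
force: [-2.0, 0.7, 5.7]
opening: 0.0596
gripper_force: 15.0
```

```bash
python3 - <<'E'
from h import *
go((600.2,83.6,202,103.88),(465,374.9,202,93.0),(465,374.9,118.6,93.))
E
```

```text
t 72.9 at [600.   83.7  26.4] yaw 103.87 tilt [0.0004 0.    ] F [-2.   0.7  5.7] open 59.6 g 15.0
 turn -0.001 then [-5.000e-03  9.000e-03 -7.024e+00]
 turn 1.813 then [11.919 -4.791 -0.   ]
 turn -0.0 then [0.    0.    3.336]
```

Emit:
move_arm(
  plan=[
    [0,0,0,0,0,-0.2,50],
    [0,0,0,0,0,-0.5,50],
    [0,0,0,0,0,-0.8,50],
    [0,0,0,0,0,-1,50],
    [0,0,0,0,0,-1,50],
    [0,0,0,0,0,-1,50],
    [0,0,0,0,0,-1,50],
    [0,0,0,0,0,-0.9,50],
    [0,0,0.9,0,0,-0.6,50],
    [0,0,0.91,0,0,0,50],
  ],
)

```text
t: 73.9
tool_pos: [0.6013, 0.0838, 0.2053]
orientation: [2.164, 2.272, 0.006]
force: [0.1, -0.4, -0.9]
opening: 0.06
gripper_force: 15.0
```

Emit:
move_arm(
  plan=[
    [0,0,0,0.5,-0.2,0,50],
    [0,0,0,0.9,-0.36,0,50],
    [0,0,0,0.95,-0.38,0,50],
    [0,0,0,0.95,-0.38,0,50],
    [0,0,0,0.95,-0.38,0,50],
    [0,0,0,0.95,-0.38,0,50],
    [0,0,0,0.95,-0.38,0,50],
    [0,0,0,0.95,-0.38,0,50],
    [0,0,0,0.95,-0.38,0,50],
    [0,0,0,0.95,-0.38,0,50],
  ],
)

```text
t: 74.9
tool_pos: [0.4963, 0.305, 0.2006]
orientation: [-2.157, -2.282, 0.002]
force: [0.9, -0.2, -1.4]
opening: 0.0598
gripper_force: 15.0
```

Emit:
move_arm(
  plan=[
    [0,0,0,0.95,-0.38,0,50],
    [0,0,0,0.95,-0.38,0,50],
    [0,0,0,0.7,-0.3,0,50],
    [0,0,0,0.32,-0.13,0,50],
    [0,0,0,0,0,0.4,50],
    [0,0,0,0,0,0.7,50],
    [0,0,0,0,0,0.7,50],
    [0,0,0,0,0,0.5,50],
    [0,0,0,0,0,0.3,50],
    [0,0,0,0,0,0.1,50],
  ],
)

```text
t: 75.9
tool_pos: [0.4642, 0.3741, 0.1323]
orientation: [-2.162, -2.279, 0.003]
force: [0.3, 0.1, -2.0]
opening: 0.0598
gripper_force: 15.0
```

Emit:
move_arm(
  plan=[
    [0,0,0,0,0,0,50],
    [0,0,0,0,0,0,50],
    [0,0,0,0,0,0,50],
    [0,0,0,0,0,0,50],
    [0,0,0,0,0,0,50],
    [0,0,0,0,0,0,50],
    [0,0,0,0,0,0,50],
    [0,0,0,0,0,0,50],
    [0,0,0,0,0,0,50],
    [0,0,0,0,0,0,50],
  ],
)

```text
t: 76.9
tool_pos: [0.4645, 0.375, 0.1336]
orientation: [-2.162, -2.279, -0.0]
force: [0.3, 0.5, -1.4]
opening: 0.06
gripper_force: 15.0
```

```bash
python3 - <<'E'
from h import *
go((465,374.9,117.4,93.))
E
```

```text
t 76.9 at [464.5 375.  133.6] yaw 93.02 tilt [-0.  0.] F [ 0.3  0.5 -1.4] open 60.0 g 15.0
 turn 0.003 then [-0.003  0.019  0.65 ]
```

Emit:
move_arm(
  plan=[
    [0,0,0,0,0.02,0.2,50],
    [0,0,0,0,0,0.15,50],
    [0,0,0,0,0,0.1,50],
    [0,0,0,0,0,0.08,50],
    [0,0,0,0,0,0.06,50],
    [0,0,0,0,0,0.04,50],
    [0,0,0,0,0,0.02,50],
    [0,0,0,0,0,0,50],
    [0,0,0,0,0,0,50],
    [0,0,0,0,0,0,50],
  ],
)

```text
t: 77.9
tool_pos: [0.4651, 0.3752, 0.1175]
orientation: [-2.162, -2.279, -0.001]
force: [0.6, 3.0, -1.1]
opening: 0.0596
gripper_force: 15.0
```

Emit:
move_arm(
  plan=[
    [0,0,0,0,0,0.02,50],
    [0,0,0,0,0,0.02,50],
    [0,0,0,0,0,0,50],
    [0,0,0,0,0,0,64],
    [0,0,0,0,0,0,75],
    [0,0,0,0,0,0,85],
    [0,0,0,0,0,-0.3,85],
    [0,0,0,0,0,-0.7,85],
    [0,0,0,0,0,-1,85],
    [0,0,0,0,0,-1,85],
  ],
)

```text
t: 78.9
tool_pos: [0.4648, 0.3747, 0.1923]
orientation: [-2.162, -2.279, 0.001]
force: [0.5, 0.6, 0.8]
opening: 0.0852
gripper_force: 0.0
```

Emit:
move_arm(
  plan=[
    [0,0,0,0,0,-1,85],
    [0,0,0,0,0,-1,85],
    [0,0,0,0,0,-1,85],
    [0,0,0,-0.7,0,-1,85],
    [0,0,0,-0.9,0,0,85],
    [0,0,0,-0.9,0,0,85],
    [0,0,0,-0.9,0,0,85],
    [0,0,0,-0.7,0,0,85],
    [0,0,0,0,0,0,85],
    [0,0,0,0,0,0,85],
  ],
)

```text
t: 79.9
tool_pos: [0.4705, 0.2726, 0.2917]
orientation: [-2.163, -2.278, -0.001]
force: [0.1, -0.2, -0.2]
opening: 0.0849
gripper_force: 0.0
```

```bash
python3 - <<'E'
from h import *
go()
t=cam('top');P=pts(t);z=P[...,2]
top=(z>.134)&(z<.16)
for n,r in(('yellow',(160,197,210,255)),('blue',(203,240,210,255))):
    m=roi(top,*r);fit(t,m,.144,n,5);print('median z',np.median(z[m]))
w=cam('wrist');P=pts(w);z=P[...,2];H=hsv(w)[...,0]
for n,a,b in(('y',18,32),('b',105,130)):
    m=(H>a)&(H<b)&(z>.12)&(z<.16);m[230:]=False;fit(w,m,.144,n,15);print(np.median(z[m]))
d=cam('side');im=np.vstack([cv2.resize(w['frame'][0:240,150:470],(640,480),interpolation=2)[:300],cv2.resize(d['frame'][240:390,150:320],(340,300),interpolation=2)[:,:,:].repeat(1,0) if 0 else cv2.resize(d['frame'][240:380,130:430],(640,300),interpolation=2)])
cv2.imwrite('pics/end.png',im[:,:,::-1])
E
```

```text
t 79.9 at [470.5 272.6 291.7] yaw 92.96 tilt [0.0003 0.0006] F [ 0.1 -0.2 -0.2] open 84.9 g 0.0Traceback (most recent call last):
  File "<stdin>", line 6, in <module>
  File "h.py", line 23, in fit
    q=max(cv2.findContours(m,0,2)[0],key=cv2.contourArea)
ValueError: max() iterable argument is empty
```

Top view is blocked by the arm, so I'll move further off toward the mat.

Emit:
move_arm(
  plan=[
    [0,0,0,-0.7,0,0,85],
    [0,0,0,-0.9,0,0,85],
    [0,0,0,-0.9,0,0,85],
    [0,0,0,-0.9,0,0,85],
    [0,0,0,-0.9,0,0,85],
    [0,0,0,-0.9,0,0,85],
    [0,0,0,-0.9,0,0,85],
    [0,0,0,-0.5,0,0,85],
    [0,0,0,0,0,0,85],
    [0,0,0,0,0,0,85],
  ],
)

```text
t: 80.95
tool_pos: [0.4792, 0.1086, 0.2914]
orientation: [-2.162, -2.279, -0.001]
force: [0.1, 0.4, -0.3]
opening: 0.0854
gripper_force: 0.0
```

```bash
python3 - <<'E'
from h import *
go()
d=cam('side');w=cam('wrist');t=cam('top')
im=np.vstack([cv2.resize(t['frame'][175:265,150:342],(640,300),interpolation=2),cv2.resize(d['frame'][240:380,130:430],(640,300),interpolation=2)])
cv2.imwrite('pics/end.png',im[:,:,::-1])
P=pts(t);z=P[...,2]
top=(z>.134)&(z<.16)
for n,r in(('yellow',(160,197,210,255)),('blue',(203,240,210,255))):
    m=roi(top,*r);fit(t,m,.144,n,5);print('mean z',z[m].mean())
E
```

```text
t 80.95 at [479.2 108.6 291.4] yaw 93.01 tilt [0.     0.0006] F [ 0.1  0.4 -0.3] open 85.4 g 0.0
yellow rect [462.1 386.3] wh [57.4 20.8] ang 3.1 centroid [460.5 387.1]
mean z 0.14454954987761628Traceback (most recent call last):
  File "<stdin>", line 9, in <module>
  File "h.py", line 23, in fit
    q=max(cv2.findContours(m,0,2)[0],key=cv2.contourArea)
ValueError: max() iterable argument is empty
```

View pics/end.png

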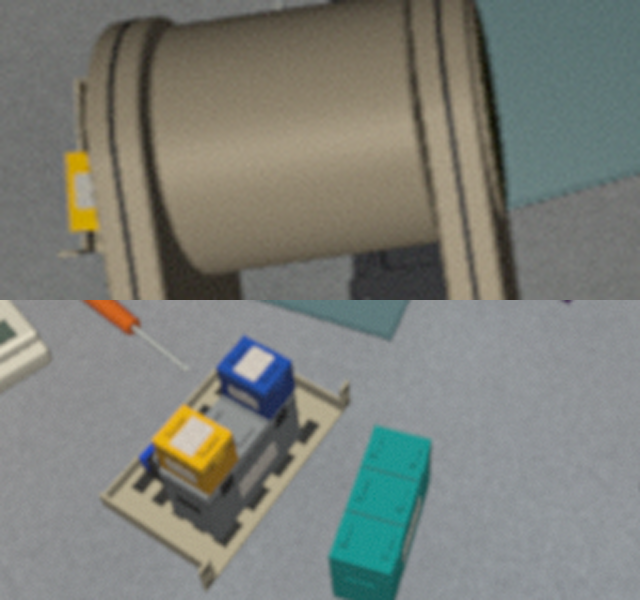

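Side view shows yellow and blue on their own ends of the grey box on the shelf, apparently seated. The arm still covers part of the top view, so one more move away for a final height check.

Emit:
move_arm(
  plan=[
    [0,0,0,-0.9,0,0,85],
    [0,0,0,-0.9,0,0,85],
    [0,0,0,-0.9,0,0,85],
    [0,0,0,-0.9,0,0,85],
    [0,0,0,-0.9,0,0,85],
    [0,0,0,-0.9,0,0,85],
    [0,0,0,-0.9,0,0,85],
    [0,0,0,-0.9,0,0,85],
    [0,0,0,-0.5,0,0,85],
    [0,0,0,0,0,0,85],
  ],
)

```text
t: 82.1
tool_pos: [0.4893, -0.085, 0.2912]
orientation: [-2.164, -2.278, 0.0]
force: [-0.2, 0.5, -0.4]
opening: 0.0852
gripper_force: 0.0
```

```bash
python3 - <<'E'
from h import *
t=cam('top');P=pts(t);z=P[...,2]
top=(z>.134)&(z<.16)
for n,r in(('yellow',(160,197,210,255)),('blue',(203,240,210,255))):
    m=roi(top,*r);fit(t,m,.144,n,5);print('mean z',z[m].mean())
E
```

```text
yellow rect [463.2 371.9] wh [59.9 49.6] ang 3.1 centroid [462.9 372.1]
mean z 0.1440775971221593
blue rect [468.3 277. ] wh [48.3 58.6] ang 89.5 centroid [468.3 277. ]
mean z 0.14418321928141015
```

```bash
python3 -c "
from plant import close_job
print(close_job())"
```

```text
the job is handed in; nothing more can be done
None
```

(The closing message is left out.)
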